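# Park the ring light, load the chip boats, bring the light round to them

### The arm

A 6-joint arm with a two-finger parallel gripper is mounted at the origin on the work surface. World frame = base frame: x ahead of the robot, y to its left, z up, the work surface at z = 0. Lengths are in m, angles in rad, forces in N, time in s.
With the tool pointing down it reaches from about 0.4 to 0.925 m from the base axis. Payload 3.4 kg.
Tool frame: the origin (TCP) lies at the very end of the fingers, on their centre line; the grasp point (between the pads) lies 19 mm behind it (env.grip_depth is the distance from the TCP to the grasp point, in m); z points along the fingers, y is the line along which they close (so a half turn about z gives the same grasp; the last joint's range is limited). The gripper opens to 85 mm and grips with 20 to 120 N. Pads are 22 mm wide; open, the fingers measure 114 mm over their backs; the gripper's body (76 mm by 85 mm) begins 54 mm behind the grasp point. The pads swing forward as they close: fully open they stand 13 mm farther back than shut.
Start: joints at [1.062, 0.307, 1.506, -0, 1.328, -0.073], TCP at [0.243, 0.521, 0.193] pointing down, gripper open.
Joint ranges: [-3.12, 3.12], [-1.05, 2.28], [0.14, 2.33], [-1.42, 4.57], [0.1, 2.73], [-2.68, 2.68]. Speed limits (rad/s): [2.57, 2.57, 3.14, 3.14, 3.14, 3.14].

### API

Orientations are given as a unit quaternion [w, x, y, z].
In Python, from bench import env, imaging gives the robot as it stands.
- The arm moves only by the shell command python3 -m creep 'ROWS'. ROWS is JSON, a list that holds one entry, the list of rows, each a list of 5 numbers: the shift along the tool's x, y, z in m, then the turn about the tool's z in degrees, then the opening, from 0 (shut) to 1 (fully open). A call has exactly 5 rows; each row shifts and turns the commanded pose from where the row before left it, along the tool's axes as they then stand; what a row does not reach is not made up. A row lasts 1/8 s, in which the tool goes at most 62.5 mm and 10.7 degrees, less where a joint would pass 70% of its speed; a pose out of reach is approached as far as the arm can. A call is refused whole if a number of a shift passes 0.0625 or a number of a turn 10.7, either way. A call with a gripper value outside its range is refused whole. The fingers move at their own pace and stop on an object; the grip force is fixed at half the most. Time passes only in rows, so rows that do not move let the fingers close, or fill a call up. It gives the time, the measured TCP pose, the force, the opening and the grip force at its end, in the units of the state.
- env.observe(): the state, without advancing time (a new reading comes with each control period).
- imaging.camera(name): name is "scene" or "top" or "wrist"; returns the picture (480x640x3 uint8, red, green, blue); there is no depth.
- imaging.camera_model(name): a dict with "mtx" (3x3 intrinsics, pixels), "T" (4x4, takes a point from camera to world coordinates). Camera axes: x right, y up, looking along -z (the intrinsics and any distortion apply to the point x, -y, -z); pixel columns grow to the right and rows downward; lengths in m; the calibration is good to about 2 mm. A picture is of the moment at which its call begins: read the wrist's pose just before it. camera_model takes no time and is no camera call; for the wrist camera it gives the pose at the moment of the call.
- env.job_done(): hands the job in; it is judged then, once.
The state is a dict: "time": time; "q": joint angles; "joint_velocities": joint speeds; "joint_torque": joint torques, N m; "ee_pos": TCP position; "tcp_rot": TCP orientation; "force": force on the tool from outside, world axes, zero at the start; "torque": the same for the moment, N m; "width": finger opening in m; "grip_force": force on a finger pad.
Only numpy, scipy, OpenCV 4.12 (cv2) and the standard library are available. Lean on these libraries where they do the work, as an engineer would, in place of code of your own. Each camera call takes 0.05 s, during which the arm holds its last target. There are 200 camera calls.

### The job

Set up the bonder's next run: first slide the ring light along its bent rail, out of the way, right up against the stop on the covered station's side, and let it hang there while you put every carrier boat from the blue mat into the open station, one to a nest, seated flat on the nest's floor. Only when all are loaded, slide the light back round both bends right up against the stop on the open station's side and leave it hanging at rest. Leave the bottle, the wafer box and the screwdriver where they are.

Things in the scene. Friction and masses are not known exactly. Their poses are not given: they have to be found in the camera images.
- boat1: carrier boat of black plastic: plate 80 x 44 x 10 mm (long along its x) with an upright rib across its middle to take it by, 12 mm thick (along x), 36 mm long (along y), its top 40 mm above the underside; brass-coloured chips lie flush at both ends; 60 g. Origin: centre of the underside, z up. Two to four boats are present, starting on the blue mat
- boat2: carrier boat of black plastic: plate 80 x 44 x 10 mm (long along its x) with an upright rib across its middle to take it by, 12 mm thick (along x), 36 mm long (along y), its top 40 mm above the underside; brass-coloured chips lie flush at both ends; 60 g. Origin: centre of the underside, z up. Two to four boats are present, starting on the blue mat
- boat3: carrier boat of black plastic: plate 80 x 44 x 10 mm (long along its x) with an upright rib across its middle to take it by, 12 mm thick (along x), 36 mm long (along y), its top 40 mm above the underside; brass-coloured chips lie flush at both ends; 60 g. Origin: centre of the underside, z up. Two to four boats are present, starting on the blue mat
- boat4: carrier boat of black plastic: plate 80 x 44 x 10 mm (long along its x) with an upright rib across its middle to take it by, 12 mm thick (along x), 36 mm long (along y), its top 40 mm above the underside; brass-coloured chips lie flush at both ends; 60 g. Origin: centre of the underside, z up. Two to four boats are present, starting on the blue mat
- mat: blue mat, fixed, 200 x 220 x 3 mm, on which the boats start
- station_open: aluminium station without a cover, fixed, 235 mm (its x) by 105 mm (its y), nest walls 20 mm above the table; origin: centre of its underside. It stands at the robot's left (+y) or right (-y), the covered one at the other side
- station_covered: the other station, fixed, of the same footprint, shut with a white cover 63 mm high with its grey grip bar; not in use
- nest1 (a point): First (from the robot outwards) of the four nests of the open station: centre of its floor (12 mm above the table). A pocket 49 mm (station x) by 85 mm (station y), walls 8 mm high; a boat fits either way round, its long side along station y
- nest2 (a point): Second (from the robot outwards) of the four nests of the open station: centre of its floor (12 mm above the table). A pocket 49 mm (station x) by 85 mm (station y), walls 8 mm high; a boat fits either way round, its long side along station y
- nest3 (a point): Third (from the robot outwards) of the four nests of the open station: centre of its floor (12 mm above the table). A pocket 49 mm (station x) by 85 mm (station y), walls 8 mm high; a boat fits either way round, its long side along station y
- nest4 (a point): Fourth (from the robot outwards) of the four nests of the open station: centre of its floor (12 mm above the table). A pocket 49 mm (station x) by 85 mm (station y), walls 8 mm high; a boat fits either way round, its long side along station y
- rail: bent light rail, fixed: level U of 8 mm steel rod, open towards the robot, axis 150 mm above the table; origin at table height. In its frame (x away from the robot, y left): cross span at x = 80 mm, y = -160 to 160; 90-degree bends of 50 mm radius; legs along x at y = +-210 from x = 30 to -115, where the rod turns down to a foot. Black stop discs, 36 mm wide, on both legs
- bend_left (a point): centre of the left bend's 50 mm arc, at the rod's height; 30 mm along x and 160 mm along y in the rail's frame
- bend_right (a point): centre of the right bend's 50 mm arc; 30 mm along x and -160 mm along y in the rail's frame
- ring_light: ring light, 180 g, loose on the rail: aluminium collar round the rod, 24 mm long, 42 mm wide, hole 22 mm, two flat black cheeks 44 mm over both to pinch across the rod from above; white lamp disc 60 mm wide hangs 28 to 40 mm below its centre. Starts on the cross span. Origin: hole's centre, 7 mm below the rod's axis when hanging; x along the rod. Slides lightly, stays where left
- stop_left (a point): on the rod's axis of the left (+y) leg, 12 mm short of the stop's face: where the collar's centre line stands when the collar touches the left stop. Axes as the rail's; +x leads away from the stop
- stop_right (a point): the same for the right (-y) leg
- solvent_bottle: white bottle 60 mm across, 140 mm high, a bystander beyond the rail; origin under its centre
- wafer_box: round blue wafer box 120 mm across, 22 mm high, a bystander beyond the rail; origin under its centre
- screwdriver: screwdriver 160 mm long lying at the robot's right, a bystander

How it is judged:
By the outcome, as a careful person would: the job done as asked, in the order asked, and still so for the second after the job is handed in, with the robot touching nothing.
Of boat1, boat2, boat3, boat4 only 2 to 4 are there at a start; the rules pass over those that are not, and their reading is None.
At some moment in a run one of boat1, boat2, boat3, boat4 may be knocked a few centimetres aside while the robot is not near it.
It also fails if it takes over 210 s, if anything falls off the work surface, if the arm or the gripper's body presses on something with over 40 N, if the wrist force passes 120 N, or if a joint passes its speed limit or range.

## Working session

There is one attempt and no reset: what is moved stays moved. The work goes in short steps, Python scripts to look and compute and a shell command to move; the robot and the scene stay as the last step left them, time stands still between calls to the robot, and variables do not carry over. Pictures are saved under pics/ and viewed, at most 14 in all, crops included, and the job is handed in when it is done.

```bash
ls; mkdir -p pics; python3 - <<'E'
from bench import env, imaging
import cv2,numpy as np
for n in("top","scene"):
    im=imaging.camera(n); cv2.imwrite(f"pics/{n}0.png",im[:,:,::-1]); m=imaging.camera_model(n); print(n,{k:np.round(v,4).tolist() if not isinstance(v,str) else v for k,v in m.items()})
s=env.observe(); print({k:np.round(v,3).tolist() for k,v in s.items()})
E
```

```text
pics
top {'mtx': [[489.2685, 0.0, 320.2131], [0.0, 489.2685, 229.4784], [0.0, 0.0, 1.0]], 'T': [[0.0159, 0.993, -0.1172, 0.4671], [-0.9997, 0.0136, -0.0201, -0.0968], [-0.0184, 0.1175, 0.9929, 1.1711], [0.0, 0.0, 0.0, 1.0]]}
scene {'mtx': [[521.2193, 0.0, 324.2399], [0.0, 521.2193, 237.275], [0.0, 0.0, 1.0]], 'T': [[0.2208, -0.7438, 0.6309, 1.4815], [0.9753, 0.172, -0.1386, -0.2619], [-0.0054, 0.6459, 0.7634, 1.1626], [0.0, 0.0, 0.0, 1.0]]}
{'time': 0.1, 'q': [1.062, 0.308, 1.508, 0.0, 1.328, -0.073], 'joint_velocities': [-0.001, -0.001, -0.004, 0.001, -0.002, -0.0], 'joint_torque': [0.001, -45.853, -25.261, 0.0, 0.005, 0.0], 'ee_pos': [0.242, 0.521, 0.192], 'tcp_rot': [-0.0, 0.216, 0.976, -0.001], 'force': [-0.202, -0.127, -0.409], 'torque': [-0.044, -0.016, 0.036], 'grip_force': 0.0, 'width': 0.085}
```

View pics/top0.png

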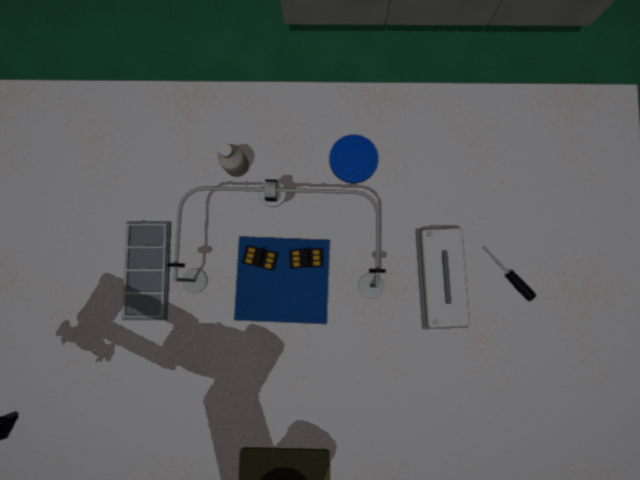

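View pics/scene0.png

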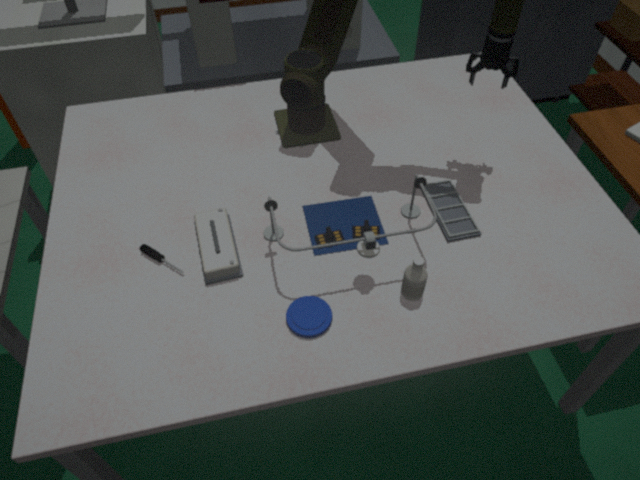

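The top view shows two boats on the mat at about (261,258) and (306,258). The light is at (271,190) on the cross span, the open station is on the left (+y), and the covered one is on the right. I'll enlarge both views.

```bash
cat > h.py <<'E'
import numpy as np, cv2
from bench import env, imaging
def ray(m,uv):
    K=np.array(m["mtx"]);T=np.array(m["T"]);d=np.linalg.inv(K)@[uv[0],uv[1],1.]
    d=T[:3,:3]@(d*[1,-1,-1]);return T[:3,3],d/np.linalg.norm(d)
def atz(m,uv,z):
    o,d=ray(m,uv);return o+d*(z-o[2])/d[2]
def tri(rs):
    A=0;b=0
    for o,d in rs:
        P=np.eye(3)-np.outer(d,d);A=A+P;b=b+P@o
    x=np.linalg.solve(A,b);return x,[float(np.linalg.norm(np.cross(x-o,d))) for o,d in rs]
def proj(m,p):
    T=np.array(m["T"]);c=T[:3,:3].T@(np.array(p)-T[:3,3]);c=c*[1,-1,-1];u=np.array(m["mtx"])@c;return u[:2]/u[2]
def crop(src,dst,x0,y0,x1,y1,k,gain=1.8):
    im=cv2.imread(src)[y0:y1,x0:x1];im=cv2.convertScaleAbs(cv2.resize(im,None,fx=k,fy=k,interpolation=cv2.INTER_CUBIC),alpha=gain);cv2.imwrite(dst,im)
E
python3 -c "
from h import *
crop('pics/top0.png','pics/top0c.png',115,170,400,335,2.8)
crop('pics/scene0.png','pics/scene0c.png',255,165,485,265,3.4)"
```

```text
(no output)
```

View pics/top0c.png

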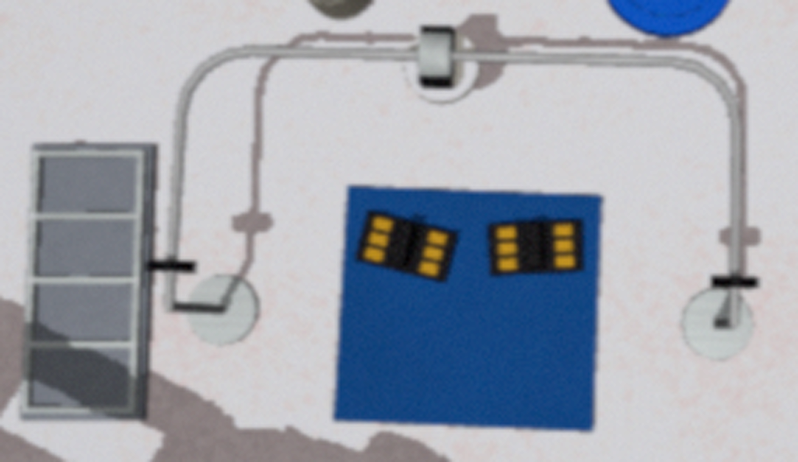

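View pics/scene0c.png

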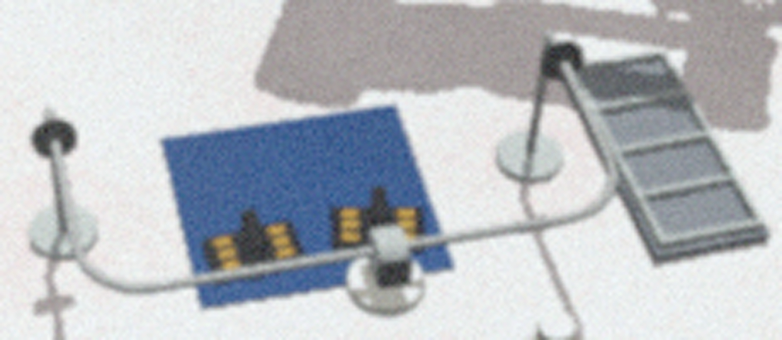

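```bash
cat > m.py <<'E'
from h import *
t=imaging.camera_model("top");s=imaging.camera_model("scene")
T=lambda x,y:(115+(x+.5)/2.8-.5,170+(y+.5)/2.8-.5)
S=lambda x,y:(255+(x+.5)/3.4-.5,165+(y+.5)/3.4-.5)
def show(n,a,b):
    x,r=tri([ray(t,T(*a)),ray(s,S(*b))]);print(n,x.round(4),np.round(r,4))
show("stopL",(172,266),(563,59));show("stopR",(735,282),(54,137))
show("collar",(437,57),(390,252))
for n,p in dict(spanL=(240,51),spanR=(685,62),legL1=(184,120),legL2=(176,230),legR1=(736,140),legR2=(736,250),span2=(380,54),span3=(520,58),stL=(172,266),stR=(735,282)).items(): print(n,atz(t,T(*p),.15).round(4))
for n,p in dict(A1=(369,212),A2=(457,233),A3=(446,281),A4=(358,259),B1=(490,224),B2=(580,219),B3=(583,270),B4=(492,275)).items(): print(n,atz(t,T(*p),.013).round(4))
for n,a,b in [("stFL",(33,148),(762,237)),("stFR",(143,152),(656,247)),("stNL",(24,414),(662,60)),("stNR",(136,414),(578,68))]: show(n,a,b)
show("matFL",(350,186),(452,268));show("matNR",(594,430),(163,140))
for n,a,b in [("d12",(84,345),(627,101)),("d34",(89,216),(686,185)),("d23",(86,281),(660,140))]:show(n,a,b)
show("ribA",(407,241),(379,200));show("ribB",(537,243),(250,222))
E
python3 m.py
```

```text
stopL [0.5094 0.2256 0.1513] [0.0013 0.0013]
stopR [ 0.5037 -0.1947  0.1529] [0.0009 0.0009]
collar [0.6717 0.0322 0.1456] [0.0013 0.0013]
spanL [0.6734 0.1809 0.15  ]
spanR [ 0.669  -0.1577  0.15  ]
legL1 [0.6197 0.2211 0.15  ]
legL2 [0.5362 0.223  0.15  ]
legR1 [ 0.61   -0.1963  0.15  ]
legR2 [ 0.5274 -0.1965  0.15  ]
span2 [0.6724 0.0738 0.15  ]
span3 [ 0.6706 -0.0327  0.15  ]
stL [0.5092 0.2247 0.15  ]
stR [ 0.5037 -0.1958  0.15  ]
A1 [0.5632 0.1017 0.013 ]
A2 [0.5464 0.0262 0.013 ]
A3 [0.5057 0.0345 0.013 ]
A4 [0.5231 0.1097 0.013 ]
B1 [ 0.5545 -0.0016  0.013 ]
B2 [ 0.5598 -0.0779  0.013 ]
B3 [ 0.5167 -0.0811  0.013 ]
B4 [ 0.5114 -0.0043  0.013 ]
stFL [0.6147 0.3934 0.0045] [0.003 0.003]
stFR [0.6116 0.2955 0.0132] [0.0021 0.0021]
stNL [0.3881 0.39   0.0024] [0.0009 0.0009]
stNR [0.3913 0.2975 0.0129] [0.0054 0.0054]
matFL [0.5864 0.1212 0.002 ] [0.0005 0.0005]
matNR [ 0.3835 -0.0902  0.002 ] [0.0021 0.0021]
d12 [0.4468 0.3328 0.0193] [0.0037 0.0037]
d34 [0.5561 0.3402 0.0193] [0.0014 0.0014]
d23 [0.5009 0.3385 0.0203] [0.0007 0.0007]
ribA [0.5372 0.0659 0.0485] [0.0025 0.0025]
ribB [ 0.5368 -0.0432  0.0486] [0.0003 0.0003]
```

```bash
cat > p.py <<'E'
# plan: waypoints (x,y,z,phi_deg of tool y,n rows, opening) -> prints rows from current pose
from h import *
from scipy.spatial.transform import Rotation as R
def pose():
    s=env.observe();q=s["tcp_rot"];M=R.from_quat([q[1],q[2],q[3],q[0]]).as_matrix()
    return np.array(s["ee_pos"]),np.degrees(np.arctan2(M[1,1],M[0,1])),M
def plan(wps,start=None):
    p,f,M=pose();p=p.copy()
    if start is not None:p,f=np.array(start[:3]),start[3]
    rows=[]
    for *g,n,o in wps:
        for k in range(n,0,-1):
            d=(np.array(g[:3])-p)/k;df=(g[3]-f)/k
            a=np.radians(f);y=np.array([np.cos(a),np.sin(a),0]);x=np.array([-y[1],y[0],0])
            r=np.round([d@x,d@y,-d[2],0],3);t=round(-df,1)
            p=p+r[0]*x+r[1]*y-[0,0,r[2]];f=f-t
            rows.append([float(r[0]),float(r[1]),float(r[2]),t,o])
    while len(rows)%5:rows.append([0,0,0,0,rows[-1][4]])
    for i in range(0,len(rows),5):print(str([rows[i:i+5]]).replace(" ",""))
    print("end",p.round(4),round(f,2))
E
python3 -c "
from p import *
p,f,M=pose();print(p,f,M.round(3))
plan([(.3,.45,.23,60,3,1),(.672,.032,.23,-.8,17,1)])"
```

```text
[0.24240165 0.52064943 0.19246816] 65.03093465179654 [[-0.907  0.422 -0.001]
 [ 0.422  0.907 -0.002]
 [ 0.    -0.002 -1.   ]]
[[[-0.027,-0.013,-0.013,np.float64(1.7),1],[-0.028,-0.013,-0.012,np.float64(1.7),1],[-0.028,-0.011,-0.013,np.float64(1.6),1],[-0.031,-0.01,0.0,np.float64(3.6),1],[-0.032,-0.008,0.0,np.float64(3.6),1]]]
[[[-0.032,-0.006,0.0,np.float64(3.6),1],[-0.033,-0.004,0.0,np.float64(3.6),1],[-0.033,-0.002,0.0,np.float64(3.6),1],[-0.033,-0.0,0.0,np.float64(3.6),1],[-0.033,0.002,0.0,np.float64(3.6),1]]]
[[[-0.033,0.004,0.0,np.float64(3.6),1],[-0.032,0.006,0.0,np.float64(3.6),1],[-0.032,0.008,0.0,np.float64(3.6),1],[-0.031,0.01,0.0,np.float64(3.5),1],[-0.031,0.012,0.0,np.float64(3.6),1]]]
[[[-0.03,0.013,0.0,np.float64(3.5),1],[-0.029,0.015,0.0,np.float64(3.6),1],[-0.028,0.017,0.0,np.float64(3.5),1],[-0.027,0.019,0.0,np.float64(3.6),1],[-0.027,0.021,0.0,np.float64(3.5),1]]]
end [0.6725 0.0317 0.2305] -0.77
```

```bash
python3 -m creep '[[[-0.027,-0.013,-0.013,1.7,1],[-0.028,-0.013,-0.012,1.7,1],[-0.028,-0.011,-0.013,1.6,1],[-0.031,-0.01,0,3.6,1],[-0.032,-0.008,0,3.6,1]]]' && python3 -m creep '[[[-0.032,-0.006,0,3.6,1],[-0.033,-0.004,0,3.6,1],[-0.033,-0.002,0,3.6,1],[-0.033,0,0,3.6,1],[-0.033,0.002,0,3.6,1]]]' && python3 -m creep '[[[-0.033,0.004,0,3.6,1],[-0.032,0.006,0,3.6,1],[-0.032,0.008,0,3.6,1],[-0.031,0.01,0,3.5,1],[-0.031,0.012,0,3.6,1]]]' && python3 -m creep '[[[-0.03,0.013,0,3.5,1],[-0.029,0.015,0,3.6,1],[-0.028,0.017,0,3.5,1],[-0.027,0.019,0,3.6,1],[-0.027,0.021,0,3.5,1]]]'
sed -i 's/t=round(-df,1)/t=round(float(-df),1)/' p.py
python3 - <<'E'
from p import *
print(pose()[:2]);im=imaging.camera("wrist");m=imaging.camera_model("wrist");cv2.imwrite("pics/w1.png",cv2.convertScaleAbs(im[:,:,::-1],alpha=1.5))
print(np.round(m["T"],3),np.round(m["mtx"],1))
for q in[(.672,.032,.164),(.672,.032,.15)]:print(proj(m,q))
E
```

```text
time: 0.72
ee_pos: [0.3448, 0.4014, 0.2311]
tcp_rot: [-0.0, 0.32, 0.948, -0.0]
force: [-0.6, 0.5, -0.0]
width: 0.0853
grip_force: 0.0
time: 1.35
ee_pos: [0.4553, 0.279, 0.2308]
tcp_rot: [-0.0, 0.464, 0.886, -0.0]
force: [0.8, -0.2, -0.1]
width: 0.085
grip_force: 0.0
time: 1.98
ee_pos: [0.5649, 0.1564, 0.2307]
tcp_rot: [-0.0, 0.596, 0.803, -0.0]
force: [-0.5, -0.5, 0.2]
width: 0.0854
grip_force: 0.0
time: 2.6
ee_pos: [0.6731, 0.0315, 0.2306]
tcp_rot: [-0.001, 0.713, 0.702, -0.0]
force: [1.4, -0.2, 0.0]
width: 0.0851
grip_force: 0.0
(array([0.67309238, 0.03149625, 0.23059901]), np.float64(-0.8833305305956541))
[[ 1.     0.019  0.003  0.677]
 [-0.019  0.956  0.293  0.103]
 [ 0.002 -0.293  0.956  0.411]
 [ 0.     0.     0.     1.   ]] [[392.1   0.  321.1]
 [  0.  392.1 237.7]
 [  0.    0.    1. ]]
[314.51939579 230.67859102]
[314.80256682 225.07953172]
```

View pics/w1.png

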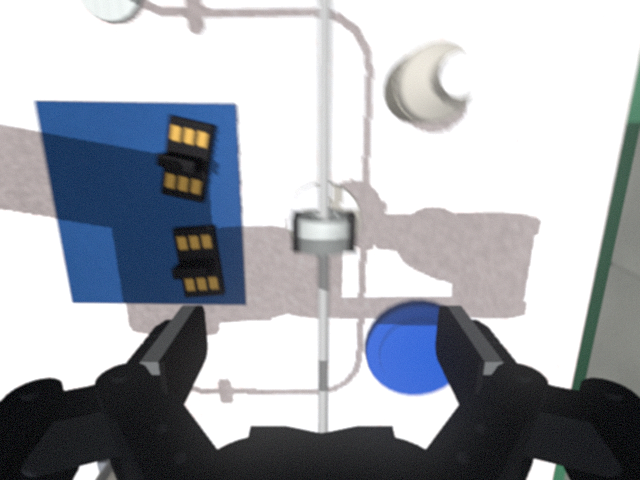

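The wrist view shows the collar at (324,231), which puts it at x≈0.676. The rod runs down column 323. I'll descend and pinch.

```bash
python3 -m creep '[[[0,0.003,0.025,0,1],[0,0,0.025,0,1],[0,0,0.025,0,1],[0,0,0.02,0,1],[0,0,0.007,0,1]]]' && python3 -m creep '[[[0,0,0,0,0.4],[0,0,0,0,0],[0,0,0,0,0],[0,0,0,0,0],[0,0,0,0,0]]]'; python3 - <<'E'
from p import *
print(pose()[:2]);im=imaging.camera("wrist");cv2.imwrite("pics/w2.png",cv2.convertScaleAbs(im[:,:,::-1],alpha=1.5))
E
```

```text
time: 3.28
ee_pos: [0.6743, 0.0323, 0.1272]
tcp_rot: [-0.001, 0.712, 0.702, -0.001]
force: [-0.5, 0.5, -0.1]
width: 0.0853
grip_force: 0.0
time: 3.9
ee_pos: [0.676, 0.0323, 0.1297]
tcp_rot: [0.0, 0.712, 0.702, 0.0]
force: [-0.4, 0.3, -0.3]
width: -0.0004
grip_force: 0.0
(array([0.67597736, 0.03226275, 0.12967019]), np.float64(-0.7681971539890555))
```

View pics/w2.png

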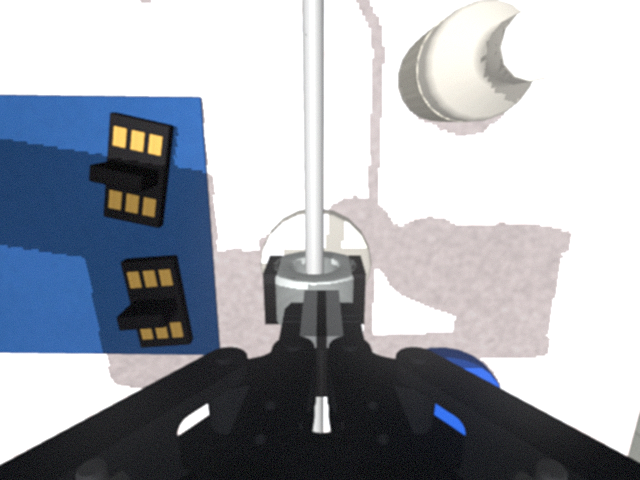

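The fingers closed to nothing (width 0). I'll check where the TCP and collar project in this image.

```bash
python3 - <<'E'
from p import *
m=imaging.camera_model("wrist")
p=pose()[0]
for n,q in dict(tcp=p,grasp=p+[0,0,.019],up=p+[0,0,.06],rod=[.676,.032,.15],rod12=[.676,.044,.15],rodfar=[.677,.1,.15]).items():print(n,proj(m,q).round(1))
crop("pics/w2.png","pics/w2c.png",240,200,400,360,4.5,1.0)
print(env.observe()["width"])
E
```

```text
tcp [321.7 276.2]
grasp [321.8 292.3]
up [322.1 341.7]
rod [322.  294.2]
rod12 [321.7 269.2]
rodfar [322.5 137.7]
-2.406510956326639e-05
```

View pics/w2c.png

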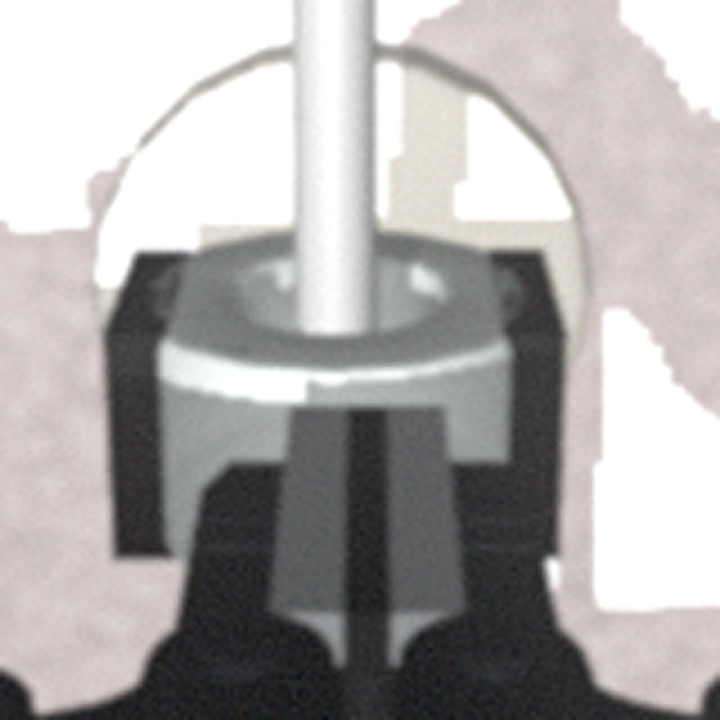

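The fingertips overlie the collar top instead of straddling it. A scene crop should give the side view.

```bash
python3 - <<'E'
from p import *
cv2.imwrite("pics/s2.png",imaging.camera("scene")[:,:,::-1])
m=imaging.camera_model("scene");p=pose()[0]
print([proj(m,p+[0,0,d]).round(1) for d in(0,.019,.073)])
crop("pics/s2.png","pics/s2c.png",320,180,420,270,6.5,1.8)
E
```

```text
[array([368.9, 244.1]), array([369.4, 239.3]), array([370.7, 225.2])]
```

View pics/s2c.png

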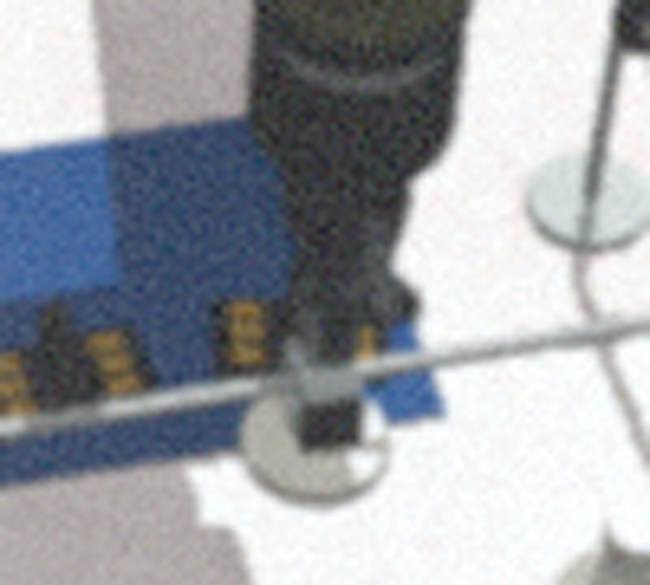

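```bash
python3 -c "
from bench import env;print(env.grip_depth)"; python3 -m creep '[[[0,0,0,0,1],[0,0,0,0,1],[0,0,0,0,1],[0,0,0,0,1],[0,0,0,0,1]]]' && python3 -m creep '[[[0,0,0.01,0,1],[0,0,0.01,0,1],[0,0,0.01,0,1],[0,0,0,0,1],[0,0,0,0,1]]]'; python3 - <<'E'
from p import *
m=imaging.camera_model("wrist");p=pose()[0];print(p,env.observe()["width"])
cv2.imwrite("pics/w3.png",cv2.convertScaleAbs(imaging.camera("wrist")[:,:,::-1],alpha=1.5))
for d in(0,.013,.03,.05,.07):print(d,[proj(m,p+[s*.0425,.011,d]).round(0) for s in(-1,1)])
E
```

```text
0.0187
time: 4.62
ee_pos: [0.6759, 0.0322, 0.1293]
tcp_rot: [-0.0, 0.712, 0.702, -0.0]
force: [0.7, 0.1, 0.3]
width: 0.0851
grip_force: 0.0
time: 5.25
ee_pos: [0.6759, 0.0322, 0.0992]
tcp_rot: [-0.0, 0.712, 0.702, -0.0]
force: [0.0, 0.0, 0.4]
width: 0.085
grip_force: 0.0
[0.67594881 0.0322417  0.09919022] 0.08497372261689776
0 [array([235., 256.]), array([408., 254.])]
0.013 [array([229., 266.]), array([414., 264.])]
0.03 [array([220., 281.]), array([424., 278.])]
0.05 [array([206., 302.]), array([437., 299.])]
0.07 [array([188., 330.]), array([455., 327.])]
```

View pics/w3.png

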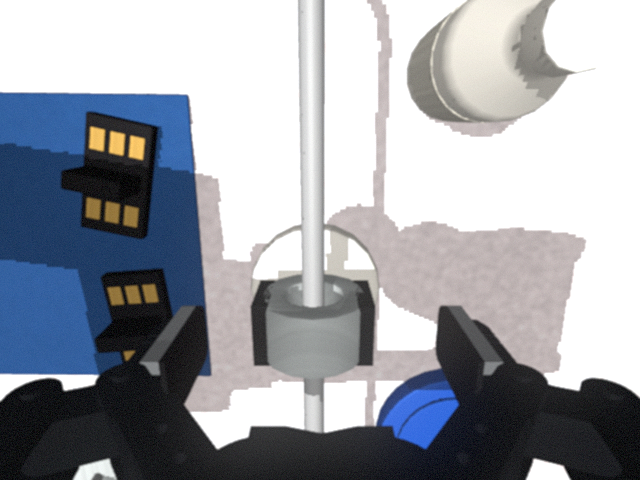

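The finger ends match a point 50 mm above the reported TCP when open, so about 37 mm when shut, and the collar is 3 mm toward −x. From here I'll treat the real tips as reported TCP + 0.037. Lowering further and pinching.

```bash
python3 -m creep '[[[0,-0.003,0.007,0,1],[0,0,0.007,0,1],[0,0,0,0,0.6],[0,0,0,0,0.4],[0,0,0,0,0]]]' && python3 -m creep '[[[0,0,0,0,0],[0,0,0,0,0],[0,0,0,0,0],[0,0,0,0,0],[0,0,0,0,0]]]'
```

```text
time: 5.92
ee_pos: [0.6734, 0.0323, 0.0857]
tcp_rot: [0.0, 0.712, 0.702, 0.0]
force: [1.3, 0.1, -0.5]
width: 0.0433
grip_force: 61.0
time: 6.55
ee_pos: [0.6733, 0.0323, 0.0856]
tcp_rot: [0.0, 0.712, 0.702, 0.0]
force: [2.2, 0.3, 2.1]
width: 0.0433
grip_force: 61.3
```

```bash
cat >> p.py <<'E'
O=np.array([.593,.013]);YAW=-.013
def rail(xr,yr,z,dphi,n,o=0):
    c,s=np.cos(YAW),np.sin(YAW);return (O[0]+c*xr-s*yr,O[1]+s*xr+c*yr,z,np.degrees(YAW)+dphi,n,o)
def arcR(z,n,o=0,back=False):
    ks=range(1,n+1) if not back else range(n-1,-1,-1)
    return [rail(.03+.05*np.cos(t),-.16-.05*np.sin(t),z,-np.degrees(t),1,o) for t in [k/n*np.pi/2 for k in ks]]
def arcL(z,n,o=0):
    return [rail(.03+.05*np.cos(t),.16+.05*np.sin(t),z,np.degrees(t),1,o) for t in [k/n*np.pi/2 for k in range(1,n+1)]]
E
python3 -c "
from p import *
z=.0916
plan([rail(.08,.019,z,0,2),rail(.08,-.16,z,0,8)]+arcR(z,15)+[rail(-.05,-.21,z,-90,5)])"
```

```text
[[[-0.001,-0.0,-0.003,-0.0,0],[-0.0,-0.0,-0.003,-0.0,0],[-0.022,-0.0,0.0,-0.0,0],[-0.022,-0.0,0.0,-0.0,0],[-0.023,-0.0,0.0,-0.0,0]]]
[[[-0.022,-0.0,0.0,-0.0,0],[-0.023,-0.0,0.0,-0.0,0],[-0.022,-0.0,0.0,-0.0,0],[-0.023,-0.0,0.0,-0.0,0],[-0.022,-0.0,0.0,-0.0,0]]]
[[[-0.006,-0.0,0.0,6.0,0],[-0.005,-0.001,0.0,6.0,0],[-0.005,0.0,0.0,6.0,0],[-0.005,-0.0,0.0,6.0,0],[-0.005,-0.0,0.0,6.0,0]]]
[[[-0.006,-0.001,0.0,6.0,0],[-0.005,0.0,0.0,6.0,0],[-0.005,-0.0,0.0,6.0,0],[-0.005,-0.0,0.0,6.0,0],[-0.006,-0.001,0.0,6.0,0]]]
[[[-0.005,-0.0,0.0,6.0,0],[-0.005,-0.0,0.0,6.0,0],[-0.005,-0.001,0.0,6.0,0],[-0.006,0.0,0.0,6.0,0],[-0.005,-0.0,0.0,6.0,0]]]
[[[-0.016,-0.0,0.0,-0.0,0],[-0.016,-0.0,0.0,-0.0,0],[-0.016,-0.0,0.0,-0.0,0],[-0.016,-0.0,0.0,-0.0,0],[-0.016,-0.0,0.0,-0.0,0]]]
end [ 0.54   -0.1964  0.0916] -90.77
```

```bash
python3 -m creep '[[[-0.001,0,-0.003,0,0],[0,0,-0.003,0,0],[-0.022,0,0,0,0],[-0.022,0,0,0,0],[-0.023,0,0,0,0]]]' && python3 -m creep '[[[-0.022,0,0,0,0],[-0.023,0,0,0,0],[-0.022,0,0,0,0],[-0.023,0,0,0,0],[-0.022,0,0,0,0]]]' && python3 -m creep '[[[0,0,0,0,0],[0,0,0,0,0],[0,0,0,0,0],[0,0,0,0,0],[0,0,0,0,0]]]'
python3 - <<'E'
from p import *
print(pose()[:2]);cv2.imwrite("pics/w4.png",cv2.convertScaleAbs(imaging.camera("wrist")[:,:,::-1],alpha=1.5))
E
```

```text
time: 7.18
ee_pos: [0.6716, -0.0379, 0.0911]
tcp_rot: [-0.0, 0.712, 0.702, -0.0]
force: [0.6, -0.4, -1.9]
width: 0.0434
grip_force: 61.1
time: 7.8
ee_pos: [0.6704, -0.1493, 0.0913]
tcp_rot: [0.0, 0.712, 0.702, 0.0]
force: [-0.5, 0.2, -1.8]
width: 0.043
grip_force: 61.1
time: 8.43
ee_pos: [0.6705, -0.1471, 0.0914]
tcp_rot: [0.0, 0.712, 0.703, 0.0]
force: [-0.3, 0.7, -1.6]
width: 0.0434
grip_force: 61.1
(array([ 0.67051938, -0.14711418,  0.09137219]), np.float64(-0.723971897243218))
```

View pics/w4.png

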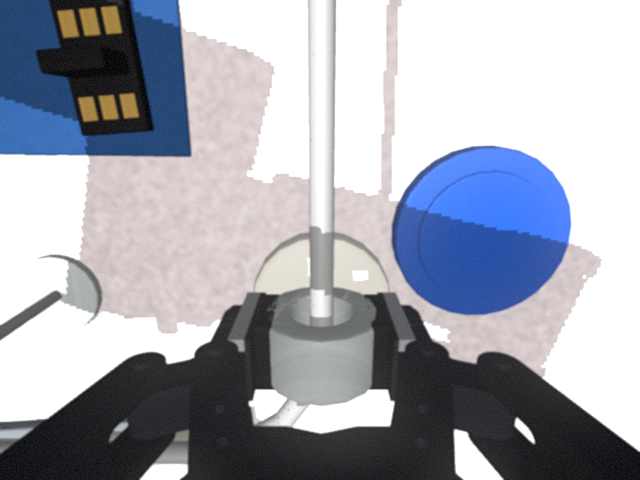

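The light is held with the rod centred in the hole (column 321), and the right bend shows just behind at (290,405). I'll take the arc.

```bash
python3 -m creep '[[[-0.006,0,0,6,0],[-0.005,-0.001,0,6,0],[-0.005,0,0,6,0],[-0.005,0,0,6,0],[-0.005,0,0,6,0]]]' && python3 -m creep '[[[-0.006,-0.001,0,6,0],[-0.005,0,0,6,0],[-0.005,0,0,6,0],[-0.005,0,0,6,0],[-0.006,-0.001,0,6,0]]]' && python3 -m creep '[[[-0.005,0,0,6,0],[-0.005,0,0,6,0],[-0.005,-0.001,0,6,0],[-0.006,0,0,6,0],[-0.005,0,0,6,0]]]';python3 - <<'E'
from p import *
p=pose()[:2];print(p, rail(.03,-.21,0,-90,1));z=.0916
plan([rail(-.05,-.21,z,-90,5)])
E
```

```text
time: 9.1
ee_pos: [0.664, -0.1727, 0.0913]
tcp_rot: [0.0, 0.87, 0.493, 0.0]
force: [0.4, 0.3, -2.0]
width: 0.0431
grip_force: 61.0
time: 9.72
ee_pos: [0.6445, -0.191, 0.0914]
tcp_rot: [0.0, 0.968, 0.251, 0.0]
force: [-0.2, 0.3, -2.2]
width: 0.0433
grip_force: 61.0
time: 10.35
ee_pos: [0.6194, -0.1974, 0.0914]
tcp_rot: [0.0, 1.0, -0.008, 0.0]
force: [0.1, -0.3, -2.8]
width: 0.0432
grip_force: 61.0
(array([ 0.61938064, -0.19744103,  0.09139335]), np.float64(-90.95684645052675)) (np.float64(0.6202675419300512), np.float64(-0.19737224426500014), 0, np.float64(-90.74484513367007), 1, 0)
[[[-0.016,0.0,-0.0,-0.0,0],[-0.016,0.0,-0.0,-0.1,0],[-0.016,0.0,-0.0,-0.0,0],[-0.016,0.0,-0.0,-0.1,0],[-0.015,0.0,-0.0,-0.0,0]]]
end [ 0.5404 -0.1962  0.0914] -90.76
```

```bash
python3 -m creep '[[[-0.016,0,0,0,0],[-0.016,0,0,0,0],[-0.016,0,0,0,0],[-0.016,0,0,0,0],[-0.015,0,0,0,0]]]' && python3 -m creep '[[[-0.004,0,0,0,0],[-0.003,0,0,0,0],[-0.003,0,0,0,0],[-0.003,0,0,0,0],[0,0,0,0,0]]]' && python3 -m creep '[[[-0.003,0,0,0,0],[0,0,0,0,0],[-0.002,0,0,0,0],[0,0,0,0,0],[0,0,0,0,0]]]'
```

```text
time: 10.98
ee_pos: [0.5393, -0.1964, 0.0915]
tcp_rot: [0.0, 1.0, -0.007, 0.0]
force: [0.2, 0.5, -1.1]
width: 0.0434
grip_force: 61.0
time: 11.6
ee_pos: [0.5274, -0.1962, 0.0912]
tcp_rot: [-0.0, 1.0, -0.007, -0.0]
force: [0.6, -0.8, -2.6]
width: 0.0429
grip_force: 61.0
time: 12.22
ee_pos: [0.5226, -0.1962, 0.0913]
tcp_rot: [0.0, 1.0, -0.007, 0.0]
force: [-0.3, -0.0, -2.0]
width: 0.0429
grip_force: 61.0
```

```bash
python3 -m creep '[[[-0.002,0,0,0,0],[0,0,0,0,0],[-0.001,0,0,0,0],[0,0,0,0,0],[0,0,0,0,0]]]' && python3 -m creep '[[[-0.001,0,0,0,0],[0,0,0,0,0],[-0.001,0,0,0,0],[0,0,0,0,0],[0,0,0,0,0]]]'
```

```text
time: 12.85
ee_pos: [0.5222, -0.1964, 0.0916]
tcp_rot: [0.0, 1.0, -0.007, 0.002]
force: [7.8, 0.8, -5.6]
width: 0.0433
grip_force: 61.7
time: 13.48
ee_pos: [0.5225, -0.1965, 0.0918]
tcp_rot: [0.0, 1.0, -0.007, 0.004]
force: [12.1, 1.5, -9.3]
width: 0.0436
grip_force: 62.1
```

```bash
python3 -m creep '[[[0.003,0,0.003,0,0],[0,0,0.003,0,0],[0,0,0,0,0],[0,0,0,0,0],[0,0,0,0,0]]]'; python3 -m creep '[[[0,0,0,0,0.75],[0,0,0,0,0.75],[0,0,0,0,0.75],[0,0,0,0,0.75],[0,0,0,0,0.75]]]'; python3 - <<'E'
from p import *
print(pose()[:2]);cv2.imwrite("pics/w5.png",cv2.convertScaleAbs(imaging.camera("wrist")[:,:,::-1],alpha=1.5))
E
```

```text
time: 14.1
ee_pos: [0.5221, -0.1967, 0.0856]
tcp_rot: [0.0, 1.0, -0.007, 0.002]
force: [5.6, 0.1, -1.9]
width: 0.0431
grip_force: 63.0
time: 14.72
ee_pos: [0.5204, -0.1962, 0.0853]
tcp_rot: [-0.0, 1.0, -0.007, -0.0]
force: [-0.2, -0.7, -0.2]
width: 0.0643
grip_force: 0.0
(array([ 0.52035458, -0.19615956,  0.08530433]), np.float64(-90.77001905000775))
```

View pics/w5.png

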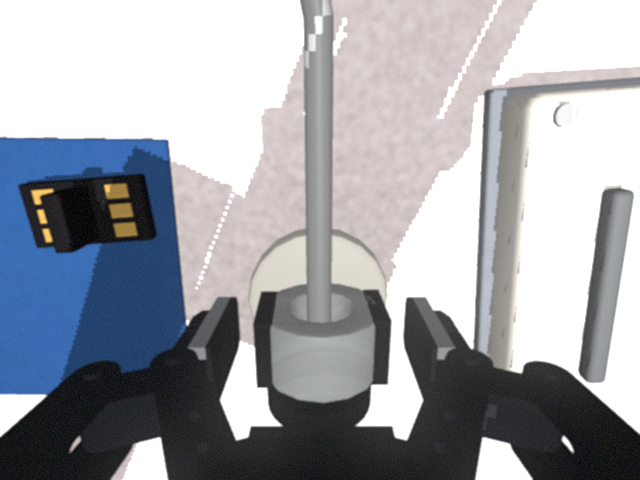

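The light hangs against the right stop, with the dark disc right behind the collar at (320,405). I'll raise and move to a view of the boats.

```bash
python3 -m creep '[[[0,0,-0.02,0,0.8],[0,0,-0.03,0,0.8],[0,0,-0.04,0,0.6],[0,0,-0.04,0,0.6],[0,0,-0.035,0,0.5]]]'; python3 - <<'E'
from p import *
plan([(.53,-.09,.25,-88,5,.5)])
plan([(.53,.03,.25,-88,5,.5)],start=[.53,-.09,.25,-88])
E
```

```text
time: 15.4
ee_pos: [0.5206, -0.1962, 0.2519]
tcp_rot: [0.0, 1.0, -0.007, 0.0]
force: [0.5, -0.8, 0.5]
width: 0.0427
grip_force: 0.0
[[[0.002,-0.021,0.0,-0.6,0.5],[0.002,-0.021,0.0,-0.5,0.5],[0.002,-0.021,0.001,-0.6,0.5],[0.002,-0.022,0.0,-0.5,0.5],[0.002,-0.021,0.001,-0.6,0.5]]]
end [ 0.5299 -0.0902  0.2499] -87.97
[[[0.001,-0.024,-0.0,-0.0,0.5],[0.001,-0.024,-0.0,-0.0,0.5],[0.001,-0.024,-0.0,-0.0,0.5],[0.001,-0.024,-0.0,-0.0,0.5],[0.0,-0.024,-0.0,-0.0,0.5]]]
end [0.5298 0.0301 0.25  ] -88.0
```

```bash
cat > snap.py <<'E'
import sys,pickle
from p import *
n=sys.argv[1]; m=imaging.camera_model("wrist"); im=imaging.camera("wrist")
cv2.imwrite(f"pics/{n}.png",cv2.convertScaleAbs(im[:,:,::-1],alpha=1.5)); pickle.dump(m,open(f"{n}.pkl","wb")); print(n,pose()[:2])
E
python3 -m creep '[[[0.002,-0.021,0,-0.6,0.5],[0.002,-0.021,0,-0.5,0.5],[0.002,-0.021,0,-0.6,0.5],[0.002,-0.022,0,-0.5,0.5],[0.002,-0.021,0,-0.6,0.5]]]' && python3 -m creep '[[[0,0,0,0,0.5],[0,0,0,0,0.5],[0,0,0,0,0.5],[0,0,0,0,0.5],[0,0,0,0,0.5]]]' >/dev/null; python3 snap.py w6
python3 -m creep '[[[0.001,-0.024,0,0,0.5],[0.001,-0.024,0,0,0.5],[0.001,-0.024,0,0,0.5],[0.001,-0.024,0,0,0.5],[0,-0.024,0,0,0.5]]]' && python3 -m creep '[[[0,0,0,0,0.5],[0,0,0,0,0.5],[0,0,0,0,0.5],[0,0,0,0,0.5],[0,0,0,0,0.5]]]' >/dev/null; python3 snap.py w7
python3 - <<'E'
import cv2,numpy as np
a=cv2.imread('pics/w6.png');b=cv2.imread('pics/w7.png')
for n,i in(('w6',a),('w7',b)):
    h=cv2.cvtColor(i,cv2.COLOR_BGR2HSV);g=((h[:,:,0]>12)&(h[:,:,0]<32)&(h[:,:,1]>120)&(h[:,:,2]>90)).astype(np.uint8)
    k,_,st,c=cv2.connectedComponentsWithStats(g);print(n,[(c[j].round(1).tolist(),int(st[j,4])) for j in range(1,k) if st[j,4]>40])
c=np.vstack([a[20:300,100:540],b[20:300,100:540]]);cv2.imwrite('pics/w67.png',c)
E
```

```text
time: 16.02
ee_pos: [0.5284, -0.0877, 0.2482]
tcp_rot: [-0.001, 1.0, 0.019, -0.002]
force: [-0.7, 1.1, 0.3]
width: 0.0425
grip_force: 0.0
w6 (array([ 0.52985373, -0.09051662,  0.2503359 ]), np.float64(-88.00518750886914))
time: 17.32
ee_pos: [0.5297, 0.0305, 0.2504]
tcp_rot: [-0.0, 1.0, 0.018, 0.0]
force: [0.5, -0.8, -0.3]
width: 0.0427
grip_force: 0.0
w7 (array([0.52963281, 0.02959724, 0.25029837]), np.float64(-88.00174075426432))
w6 [([150.4, 161.8], 157), ([296.4, 169.8], 125), ([250.9, 170.5], 142), ([148.7, 173.8], 156), ([195.6, 173.9], 151), ([251.9, 183.2], 133), ([296.8, 182.0], 125), ([146.8, 185.5], 151), ([193.3, 185.7], 144), ([297.4, 193.9], 121), ([191.3, 197.3], 145), ([252.6, 195.2], 131)]
w7 [([264.8, 165.6], 133), ([364.3, 174.7], 102), ([409.4, 173.6], 95), ([262.0, 177.4], 129), ([308.8, 177.6], 131), ([364.2, 186.8], 105), ([409.1, 185.7], 95), ([259.3, 189.3], 128), ([305.8, 189.5], 126), ([364.3, 198.8], 107), ([408.7, 197.5], 103), ([302.7, 201.0], 124)]
```

View pics/w67.png

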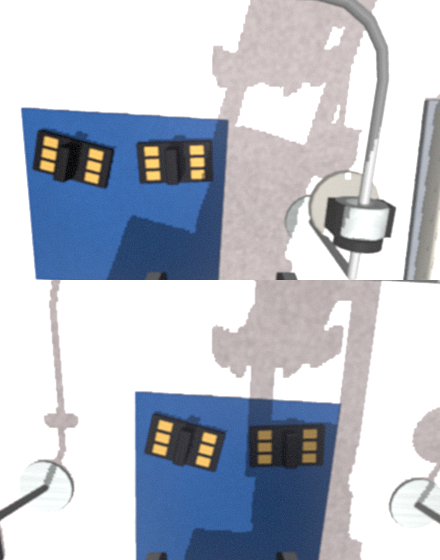

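```bash
python3 - <<'E'
from p import *
import pickle
a=pickle.load(open('w6.pkl','rb'));b=pickle.load(open('w7.pkl','rb'))
D={'A':([(150.4,161.8),(148.7,173.8),(146.8,185.5)],[(195.6,173.9),(193.3,185.7),(191.3,197.3)],[(264.8,165.6),(262,177.4),(259.3,189.3)],[(308.8,177.6),(305.8,189.5),(302.7,201)]),
'B':([(250.9,170.5),(251.9,183.2),(252.6,195.2)],[(296.4,169.8),(296.8,182),(297.4,193.9)],[(364.3,174.7),(364.2,186.8),(364.3,198.8)],[(409.4,173.6),(409.1,185.7),(408.7,197.5)])}
for n,(l6,r6,l7,r7) in D.items():
    L=np.array([tri([ray(a,p),ray(b,q)])[0] for p,q in zip(l6,l7)]);R_=np.array([tri([ray(a,p),ray(b,q)])[0] for p,q in zip(r6,r7)])
    d=(L-R_).mean(0);print(n,'tri',((L+R_).mean(0)/2).round(4),'len',np.linalg.norm(d).round(4),'ang',np.degrees(np.arctan2(d[1],d[0])).round(2))
    for m,l,r in((a,l6,r6),(b,l7,r7)):
        L=np.mean([atz(m,p,.013) for p in l],0);R_=np.mean([atz(m,p,.013) for p in r],0);d=L-R_;print('  z=.013',((L+R_)/2).round(4),np.degrees(np.arctan2(d[1],d[0])).round(2))
E
```

```text
A tri [0.5357 0.0704 0.0145] len 0.048 ang 76.73
  z=.013 [0.5354 0.071  0.013 ] 76.69
  z=.013 [0.5355 0.0706 0.013 ] 76.64
B tri [ 0.5366 -0.0393  0.0142] len 0.048 ang 93.3
  z=.013 [ 0.5364 -0.0392  0.013 ] 93.41
  z=.013 [ 0.5365 -0.0395  0.013 ] 93.56
```

```bash
python3 - <<'E'
from p import *
plan([(.5355,.0707,.2,-103.4,5,.5),(.5355,.0707,.02,-103.4,5,.5),(.5355,.0707,-.010,-103.4,3,.5),(.5355,.0707,-.016,-103.4,2,.5)])
E
```

```text
[[[0.001,-0.008,0.01,3.1,0.5],[0.001,-0.008,0.01,3.1,0.5],[0.001,-0.008,0.01,3.1,0.5],[0.0,-0.009,0.01,3.0,0.5],[-0.0,-0.008,0.01,3.1,0.5]]]
[[[-0.0,-0.0,0.036,-0.0,0.5],[-0.0,-0.0,0.036,-0.0,0.5],[-0.0,-0.0,0.036,-0.0,0.5],[-0.0,-0.0,0.036,-0.0,0.5],[-0.0,-0.0,0.036,-0.0,0.5]]]
[[[-0.0,-0.0,0.01,-0.0,0.5],[-0.0,-0.0,0.01,-0.0,0.5],[-0.0,-0.0,0.01,-0.0,0.5],[-0.0,-0.0,0.003,-0.0,0.5],[-0.0,-0.0,0.003,-0.0,0.5]]]
end [ 0.5357  0.0703 -0.0157] -103.4
```

```bash
python3 -m creep '[[[0.001,-0.008,0.01,3.1,0.5],[0.001,-0.008,0.01,3.1,0.5],[0.001,-0.008,0.01,3.1,0.5],[0,-0.009,0.01,3,0.5],[0,-0.008,0.01,3.1,0.5]]]' && python3 -m creep '[[[0,0,0.036,0,0.5],[0,0,0.036,0,0.5],[0,0,0.036,0,0.5],[0,0,0.036,0,0.5],[0,0,0.036,0,0.5]]]' && python3 -m creep '[[[0,0,0.01,0,0.5],[0,0,0.01,0,0.5],[0,0,0.01,0,0.5],[0,0,0.003,0,0.5],[0,0,0,0,0.5]]]'; python3 snap.py w8
```

```text
time: 18.62
ee_pos: [0.5357, 0.0709, 0.2]
tcp_rot: [-0.0, 0.993, -0.117, 0.0]
force: [-1.1, 0.2, 0.7]
width: 0.0429
grip_force: 0.0
time: 19.25
ee_pos: [0.536, 0.0706, 0.0194]
tcp_rot: [-0.0, 0.993, -0.116, 0.0]
force: [0.2, 0.6, 0.1]
width: 0.0428
grip_force: 0.0
time: 19.88
ee_pos: [0.5359, 0.0706, -0.0124]
tcp_rot: [-0.0, 0.993, -0.116, 0.0]
force: [-0.3, 0.2, 0.6]
width: 0.0428
grip_force: 0.0
w8 (array([ 0.53597702,  0.07067188, -0.01225704]), np.float64(-103.36710293626224))
```

View pics/w8.png

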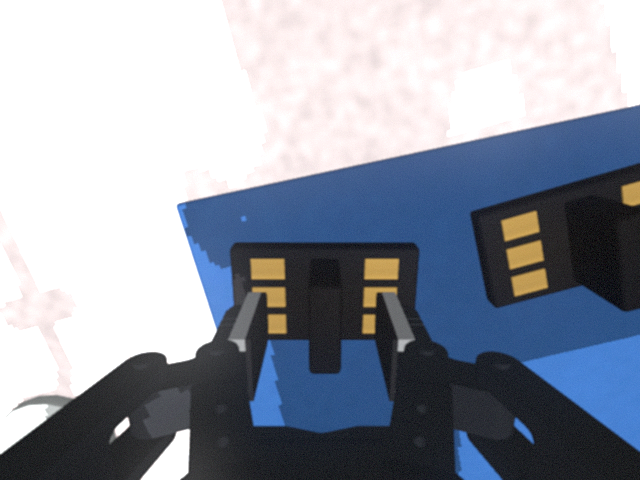

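Boat A's rib (columns 310–340) is centred between the pads. I'll go 5 mm lower and close.

```bash
python3 -m creep '[[[0,0,0.003,0,0.5],[0,0,0.002,0,0.3],[0,0,0,0,0],[0,0,0,0,0],[0,0,0,0,0]]]'; python3 -m creep '[[[0,0,-0.01,0,0],[0,0,-0.02,0,0],[0,0,-0.04,0,0],[0,0,-0.06,0,0],[0,0,-0.06,0,0]]]';  python3 -m creep '[[[0,0,-0.04,0,0],[0,0,-0.03,0,0],[0,0,0,0,0],[0,0,0,0,0],[0,0,0,0,0]]]';  python3 -c "
from p import *
print(pose()[:2])
plan([(.50,.26,.24,-90,7,0),(.50,.26,.24,-90,3,0)])"
```

```text
time: 20.55
ee_pos: [0.5357, 0.0707, -0.0177]
tcp_rot: [-0.0, 0.993, -0.116, 0.0]
force: [-0.4, 0.0, 0.3]
width: 0.0106
grip_force: 59.4
time: 21.18
ee_pos: [0.535, 0.0706, 0.1743]
tcp_rot: [0.0, 0.993, -0.116, -0.0]
force: [1.5, -0.5, -1.0]
width: 0.0108
grip_force: 59.3
time: 21.8
ee_pos: [0.5343, 0.0705, 0.2405]
tcp_rot: [0.0, 0.993, -0.116, -0.002]
force: [0.3, 0.8, 0.1]
width: 0.0108
grip_force: 59.3
(array([0.53429113, 0.07053747, 0.24052583]), np.float64(-103.37336856303837))
[[[-0.011,-0.025,0.0,-1.9,0],[-0.01,-0.026,0.0,-1.9,0],[-0.009,-0.026,0.0,-1.9,0],[-0.009,-0.026,0.0,-1.9,0],[-0.008,-0.026,0.0,-1.9,0]]]
[[[-0.007,-0.027,0.0,-1.9,0],[-0.005,-0.027,0.001,-2.0,0],[-0.0,0.0,-0.0,0.0,0],[-0.0,0.0,-0.0,0.0,0],[-0.0,0.0,-0.0,0.0,0]]]
end [0.5002 0.2602 0.2395] -89.97
```

```bash
python3 -m creep '[[[-0.011,-0.025,0,-1.9,0],[-0.01,-0.026,0,-1.9,0],[-0.009,-0.026,0,-1.9,0],[-0.009,-0.026,0,-1.9,0],[-0.008,-0.026,0,-1.9,0]]]' && python3 -m creep '[[[-0.007,-0.027,0,-1.9,0],[-0.005,-0.027,0.001,-2,0],[0,0,0,0,0],[0,0,0,0,0],[0,0,0,0,0]]]';python3 snap.py w9;  python3 -m creep '[[[0,-0.03,0,0,0],[0,-0.03,0,0,0],[0,0,0,0,0],[0,0,0,0,0],[0,0,0,0,0]]]';python3 snap.py w10; python3 - <<'E'
import cv2,numpy as np
a=cv2.imread('pics/w9.png');b=cv2.imread('pics/w10.png')
cv2.imwrite('pics/w910.png',np.hstack([cv2.resize(i[0:480,140:460],None,fx=1.25,fy=1.25,interpolation=cv2.INTER_CUBIC) for i in(a,b)]))
E
```

```text
time: 22.42
ee_pos: [0.5097, 0.2063, 0.2406]
tcp_rot: [0.001, 0.999, -0.033, -0.001]
force: [-0.5, -0.0, 0.2]
width: 0.0107
grip_force: 59.2
time: 23.05
ee_pos: [0.5015, 0.2593, 0.2409]
tcp_rot: [0.0, 1.0, -0.0, -0.0]
force: [-0.6, -0.2, -0.2]
width: 0.0107
grip_force: 59.2
w9 (array([0.50158517, 0.25936037, 0.24110247]), np.float64(-90.04242271212647))
time: 23.72
ee_pos: [0.5015, 0.3192, 0.2414]
tcp_rot: [0.0, 1.0, -0.0, -0.0]
force: [0.3, 0.3, -0.9]
width: 0.011
grip_force: 59.2
w10 (array([0.50150569, 0.31929143, 0.24141537]), np.float64(-90.03524505685552))
```

View pics/w910.png

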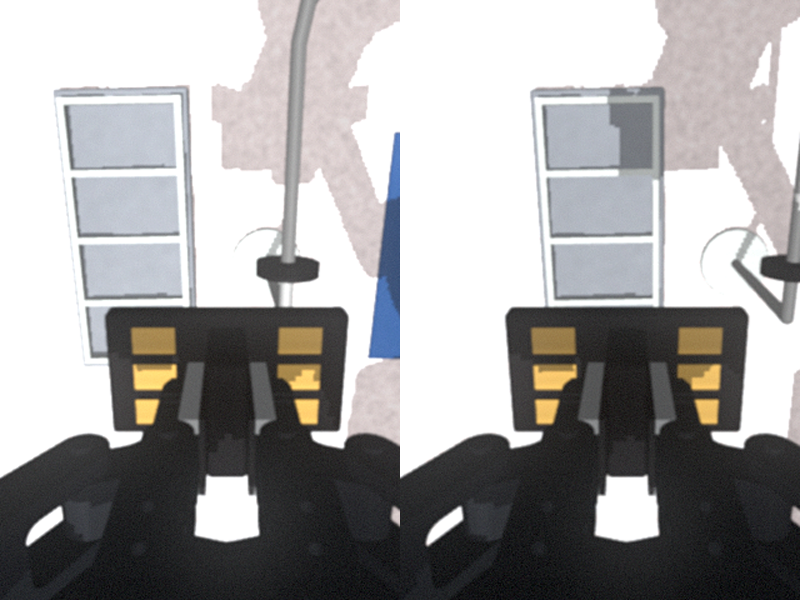

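The boat is held level and centred. The nests are visible with dividers at crop rows 172, 240 and 302. I'll take a closer, straight-down view of nests 3 and 4 to get mm accuracy.

```bash
python3 -m creep '[[[-0.006,-0.012,0.014,0,0],[-0.006,-0.012,0.014,0,0],[-0.01,0,0.014,0,0],[0,0,0.01,0,0],[0,0,0.01,0,0]]]'; python3 -m creep '[[[0,0,0,0,0],[0,0,0,0,0],[0,0,0,0,0],[0,0,0,0,0],[0,0,0,0,0]]]' >/dev/null;python3 snap.py w11; python3 - <<'E'
from p import *
import pickle
m=pickle.load(open('w11.pkl','rb'))
for q in[(.39,.343),(.447,.34),(.501,.34),(.556,.34),(.61,.34),(.53,.30),(.53,.385)]:print(q,proj(m,q+(.02,)).round(1))
im=cv2.imread('pics/w11.png')
cv2.imwrite('pics/w11c.png',cv2.resize(im[0:300,200:500],None,fx=2,fy=2,interpolation=cv2.INTER_CUBIC))
E
```

```text
time: 24.4
ee_pos: [0.4793, 0.3447, 0.1783]
tcp_rot: [0.0, 1.0, 0.001, -0.0]
force: [0.0, 0.3, -1.2]
width: 0.0107
grip_force: 59.2
w11 (array([0.47957264, 0.34431075, 0.17952626]), np.float64(-89.97546087285671))
(0.39, 0.343) [323.5 297.9]
(0.447, 0.34) [327.  240.8]
(0.501, 0.34) [327.4 181.5]
(0.556, 0.34) [327.8 115.3]
(0.61, 0.34) [328.2  43.7]
(0.53, 0.3) [374.7 147.5]
(0.53, 0.385) [274.6 147.3]
```

View pics/w11c.png

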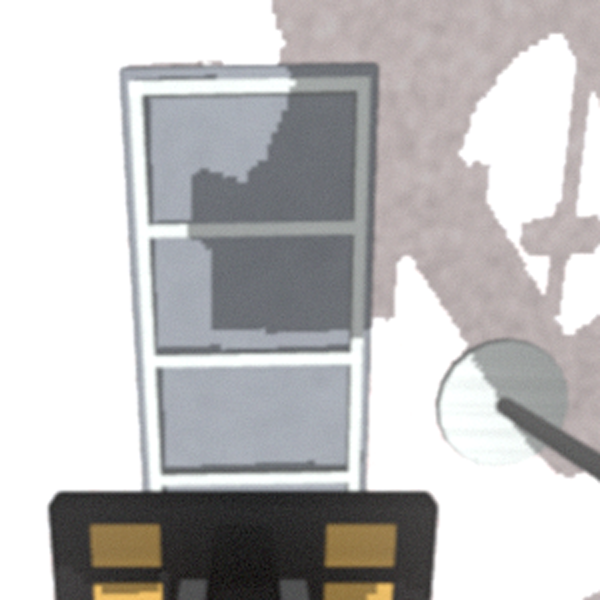

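```bash
python3 - <<'E'
from p import *
import pickle
m=pickle.load(open('w11.pkl','rb'))
C=lambda x,y:atz(m,(200+(x+.5)/2-.5,(y+.5)/2-.5),.02).round(4)
for n,l,r,y in[('end',139.5,364,87),('d34',144.5,361,230.5),('d23',152,357,359),('d12',156,356,480)]:
    a,b=C(l,y),C(r,y);print(n,a,b,((a+b)/2).round(4))
for n,l,r,y in[('n4in',147.5,355.5,160),('n3in',153,352.5,295),('n2in',158.5,350,420)]:
    a,b=C(l,y),C(r,y);print(n,a,b,((a+b)/2).round(4),(a-b)[1])
# subpixel edges on the raw-ish image
g=cv2.cvtColor(cv2.imread('pics/w11.png'),cv2.COLOR_BGR2GRAY).astype(float)
for v in (70,85,140,152,195,215):
    r=g[v-2:v+3].mean(0); d=np.diff(r); 
    print(v,[(i,int(d[i])) for i in range(255,395) if abs(d[i])>15])
for u in(285,295,370):
    c=g[:,u-2:u+3].mean(1);d=np.diff(c);print('u',u,[(i,int(d[i])) for i in range(25,245) if abs(d[i])>15])
E
```

```text
end [0.6103 0.3864 0.02  ] [0.6104 0.2977 0.02  ] [0.6103 0.342  0.02  ]
d34 [0.5562 0.3863 0.02  ] [0.5563 0.2965 0.02  ] [0.5562 0.3414 0.02  ]
d23 [0.5029 0.3849 0.02  ] [0.503  0.2958 0.02  ] [0.503  0.3404 0.02  ]
d12 [0.4479 0.3848 0.02  ] [0.448  0.2939 0.02  ] [0.448  0.3394 0.02  ]
n4in [0.5834 0.3841 0.02  ] [0.5835 0.2999 0.02  ] [0.5834 0.342  0.02  ] 0.0842
n3in [0.5301 0.3836 0.02  ] [0.5302 0.2989 0.02  ] [0.5302 0.3412 0.02  ] 0.0847
n2in [0.4758 0.3829 0.02  ] [0.4759 0.2977 0.02  ] [0.4758 0.3403 0.02  ] 0.0852
70 [(260, -43), (261, -40), (263, 15), (264, 28), (265, 31), (266, 17), (270, -28), (271, -57), (272, -49), (274, 25), (275, 26), (334, -17), (335, -22), (377, 23), (378, 18), (383, -18), (384, -20), (387, 30), (388, 26)]
85 [(261, -47), (262, -33), (265, 32), (266, 31), (271, -37), (272, -62), (273, -42), (275, 29), (276, 23), (324, -15), (376, 21), (377, 26), (383, -20), (384, -15), (387, 30), (388, 23)]
140 [(264, -42), (265, -40), (267, 15), (268, 33), (269, 31), (274, -41), (275, -60), (277, 24), (304, -18), (305, -26), (375, 24), (376, 20), (381, -16), 
[... 1047 characters left out ...]
, -20), (242, -38), (243, -37), (244, -49)]
u 295 [(30, -39), (31, -49), (32, -18), (37, -21), (38, 25), (39, 55), (40, 28), (45, -28), (46, -54), (47, -21), (48, 16), (111, 31), (172, -27), (173, -20), (175, 17), (176, 57), (177, 52), (178, 19), (182, -32), (183, -32), (232, -29), (233, -26), (235, 36), (236, 64), (237, 43), (241, -24), (242, -29), (243, -31), (244, -50)]
u 370 [(30, -33), (31, -29), (37, 19), (38, 19), (44, -23), (45, -25), (109, 16), (110, 25), (116, -22), (117, -18), (163, 15), (164, 28), (171, -27), (172, -20), (174, 31), (175, 62), (176, 42), (181, -38), (182, -30), (231, -24), (232, -25), (234, 47), (235, 71), (236, 29), (240, -33), (241, -30), (243, -15), (244, -45)]
```

```bash
python3 - <<'E'
from p import *
import pickle
m=pickle.load(open('w11.pkl','rb'))
for n,(f,b,l,r,v) in {'n4':(45.4,110.7,271.6,377.2,78),'n3':(117.5,176.2,275.4,376,152),'n2':(182.2,236,278.2,374.7,208)}.items():
    F,B,L,Rr=[atz(m,q,.02) for q in((328,f+.5),(328,b+.5),(l+.5,v),(r+.5,v))]
    print(n,'x',((F+B)/2)[0].round(4),(F-B)[0].round(4),'y',((L+Rr)/2)[1].round(4),(L-Rr)[1].round(4))
p=pose()[0];print([proj(m,p+[0,0,z]).round(1) for z in(.037,.05)])
plan([(.5835,.3422,.14,-89.1,8,0),(.5835,.3422,.03,-89.1,7,0)])
E
```

```text
n4 x 0.5838 0.0492 y 0.3425 0.0854
n3 x 0.5295 0.0487 y 0.3412 0.0857
n2 x 0.4755 0.0489 y 0.3402 0.0857
[array([323.3, 308. ]), array([323.5, 324. ])]
[[[0.013,0.0,0.005,-0.1,0],[0.013,0.0,0.005,-0.1,0],[0.013,0.0,0.005,-0.1,0],[0.013,0.001,0.005,-0.1,0],[0.013,0.0,0.005,-0.1,0]]]
[[[0.013,0.001,0.005,-0.1,0],[0.013,0.0,0.005,-0.1,0],[0.013,0.001,0.005,-0.2,0],[-0.0,-0.0,0.016,0.0,0],[-0.0,-0.0,0.016,0.0,0]]]
[[[-0.0,-0.0,0.016,0.0,0],[-0.0,-0.0,0.015,0.0,0],[-0.0,-0.0,0.016,0.0,0],[-0.0,-0.0,0.015,0.0,0],[-0.0,-0.0,0.016,0.0,0]]]
end [0.5836 0.342  0.0295] -89.08
```

```bash
python3 -m creep '[[[0.013,0,0.005,-0.1,0],[0.013,0,0.005,-0.1,0],[0.013,0,0.005,-0.1,0],[0.013,0.001,0.005,-0.1,0],[0.013,0,0.005,-0.1,0]]]' && python3 -m creep '[[[0.013,0.001,0.005,-0.1,0],[0.013,0,0.005,-0.1,0],[0.013,0,0.005,-0.2,0],[0,0,0.016,0,0],[0,0,0.016,0,0]]]' && python3 -m creep '[[[0,0,0.016,0,0],[0,0,0.015,0,0],[0,0,0.016,0,0],[0,0,0.015,0,0],[0,0,0.016,0,0]]]' && python3 -m creep '[[[0,0,0.01,0,0],[0,0,0.01,0,0],[0,0,0.005,0,0],[0,0,0,0,0],[0,0,0,0,0]]]'; python3 -c "
from p import *
print(pose()[:2])"
```

```text
time: 25.7
ee_pos: [0.5455, 0.3434, 0.1536]
tcp_rot: [0.0, 1.0, 0.005, -0.0]
force: [0.2, 0.1, -1.1]
width: 0.0107
grip_force: 59.2
time: 26.32
ee_pos: [0.5828, 0.3428, 0.1059]
tcp_rot: [0.0, 1.0, 0.008, -0.001]
force: [-0.4, -0.6, -1.7]
width: 0.0108
grip_force: 59.2
time: 26.95
ee_pos: [0.5836, 0.3431, 0.0284]
tcp_rot: [-0.0, 1.0, 0.008, 0.0]
force: [0.4, -0.5, 0.3]
width: 0.0108
grip_force: 59.2
time: 27.58
ee_pos: [0.5839, 0.3432, 0.0048]
tcp_rot: [-0.0, 1.0, 0.008, 0.0]
force: [-0.1, 0.0, -0.7]
width: 0.0107
grip_force: 59.2
(array([0.5838809 , 0.34322333, 0.0048026 ]), np.float64(-89.0720688996699))
```

```bash
python3 -m creep '[[[0,0.001,0,0,0],[0,0,0.004,0,0],[0,0,0.003,0,0],[0,0,0,0,0],[0,0,0,0,0]]]' && python3 -m creep '[[[0,0,0.002,0,0],[0,0,0.002,0,0],[0,0,0.002,0,0],[0,0,0,0,0],[0,0,0,0,0]]]'
```

```text
time: 28.2
ee_pos: [0.5835, 0.342, -0.0028]
tcp_rot: [0.0, 1.0, 0.008, -0.0]
force: [-0.9, 0.0, -0.6]
width: 0.011
grip_force: 59.2
time: 28.82
ee_pos: [0.5836, 0.342, -0.0086]
tcp_rot: [-0.0, 1.0, 0.008, 0.0]
force: [-0.4, -0.3, 1.2]
width: 0.0107
grip_force: 59.4
```

The boat is at floor height, 8 mm below the wall tops, with no force. I'll confirm contact, release and rise.

```bash
python3 -m creep '[[[0,0,0.001,0,0],[0,0,0,0,0],[0,0,0,0,0.5],[0,0,0,0,0.5],[0,0,0,0,0.5]]]' && python3 -m creep '[[[0,0,-0.02,0,0.5],[0,0,-0.04,0,0.5],[0,0,-0.06,0,0.5],[0,0,-0.06,0,0.5],[0,0,-0.06,0,0.5]]]';python3 - <<'E'
from p import *
plan([(.53,-.01,.24,-88,10,.5)])
E
```

```text
time: 29.45
ee_pos: [0.5834, 0.3419, -0.01]
tcp_rot: [0.0, 1.0, 0.008, -0.0]
force: [0.2, 0.2, -0.4]
width: 0.0424
grip_force: 0.0
time: 30.08
ee_pos: [0.5832, 0.3419, 0.232]
tcp_rot: [0.0, 1.0, 0.008, -0.0]
force: [0.6, 0.3, 0.6]
width: 0.0424
grip_force: 0.0
[[[-0.006,0.035,-0.001,-0.1,0.5],[-0.006,0.035,-0.001,-0.1,0.5],[-0.006,0.035,-0.001,-0.1,0.5],[-0.006,0.035,-0.001,-0.1,0.5],[-0.006,0.035,-0.001,-0.1,0.5]]]
[[[-0.006,0.035,-0.001,-0.1,0.5],[-0.006,0.035,-0.001,-0.1,0.5],[-0.006,0.035,-0.0,-0.1,0.5],[-0.007,0.035,-0.001,-0.1,0.5],[-0.007,0.035,-0.0,-0.2,0.5]]]
end [ 0.5296 -0.0095  0.24  ] -87.97
```

```bash
cat > chips.py <<'E'
import sys,pickle
from p import *
n=sys.argv[1];z=float(sys.argv[2]);m=pickle.load(open(n+'.pkl','rb'))
h=cv2.cvtColor(cv2.imread(f'pics/{n}.png'),cv2.COLOR_BGR2HSV);g=((h[:,:,0]>12)&(h[:,:,0]<32)&(h[:,:,1]>120)&(h[:,:,2]>60)).astype(np.uint8)
k,_,st,c=cv2.connectedComponentsWithStats(g)
for j in range(1,k):
    if st[j,4]>40:print(c[j].round(1),int(st[j,4]),atz(m,c[j],z)[:2].round(4))
E
python3 snap.py w12;python3 chips.py w12 .022
python3 -m creep '[[[-0.006,0.035,-0.001,-0.1,0.5],[-0.006,0.035,-0.001,-0.1,0.5],[-0.006,0.035,-0.001,-0.1,0.5],[-0.006,0.035,-0.001,-0.1,0.5],[-0.006,0.035,-0.001,-0.1,0.5]]]' && python3 -m creep '[[[-0.006,0.035,-0.001,-0.1,0.5],[-0.006,0.035,-0.001,-0.1,0.5],[-0.006,0.035,0,-0.1,0.5],[-0.007,0.035,-0.001,-0.1,0.5],[-0.007,0.035,0,-0.2,0.5]]]' && python3 -m creep '[[[0,0,0,0,0.5],[0,0,0,0,0.5],[0,0,0,0,0.5],[0,0,0,0,0.5],[0,0,0,0,0.5]]]' >/dev/null; python3 snap.py w13;python3 chips.py w13 .013
```

```text
w12 (array([0.58753232, 0.34408604, 0.24223625]), np.float64(-89.06513727078574))
[294.7 181.5] 139 [0.5963 0.3696]
[343.3 181.1] 129 [0.5975 0.3211]
[295.  194.5] 145 [0.5832 0.3692]
[343.1 194.3] 138 [0.5842 0.3208]
[295.2 207.4] 139 [0.5699 0.3692]
[343.1 206.8] 137 [0.5714 0.3204]
time: 30.75
ee_pos: [0.5565, 0.1653, 0.2349]
tcp_rot: [0.0, 1.0, 0.013, -0.0]
force: [0.5, -0.1, 0.6]
width: 0.0428
grip_force: 0.0
time: 31.38
ee_pos: [0.5296, -0.0106, 0.238]
tcp_rot: [0.0, 1.0, 0.018, 0.0]
force: [0.8, 0.1, 0.3]
width: 0.043
grip_force: 0.0
w13 (array([ 0.52999945, -0.00890846,  0.23826557]), np.float64(-87.92142239725796))
[328.2 175.4] 129 [ 0.5478 -0.0143]
[374.8 174.1] 110 [ 0.551  -0.0624]
[328.4 187.9] 124 [ 0.5349 -0.015 ]
[375.  186.7] 107 [ 0.5379 -0.0635]
[374.6 198.9] 117 [ 0.525  -0.0642]
[328.6 200.1] 118 [ 0.522  -0.0159]
```

Boat A sits well in nest 4, and boat B hasn't moved. Grasping B.

```bash
python3 - <<'E'
from p import *
plan([(.5366,-.0392,.2,-86.5,5,.5)])
E
python3 -m creep '[[[0.001,0.006,0.008,-0.3,0.5],[0.001,0.006,0.008,-0.3,0.5],[0.001,0.006,0.008,-0.3,0.5],[0.001,0.006,0.008,-0.3,0.5],[0.001,0.006,0.008,-0.3,0.5]]]' && python3 -m creep '[[[0,0,0.036,0,0.5],[0,0,0.036,0,0.5],[0,0,0.036,0,0.5],[0,0,0.036,0,0.5],[0,0,0.036,0,0.5]]]' && python3 -c "
from p import *
print(pose()[:2])"
```

```text
[[[0.001,0.006,0.008,-0.3,0.5],[0.001,0.006,0.008,-0.3,0.5],[0.001,0.006,0.007,-0.3,0.5],[0.001,0.006,0.008,-0.3,0.5],[0.001,0.007,0.007,-0.2,0.5]]]
end [ 0.5365 -0.0396  0.2003] -86.52
time: 32.67
ee_pos: [0.5363, -0.0397, 0.1976]
tcp_rot: [-0.0, 1.0, 0.031, -0.0]
force: [-0.7, -0.7, 0.0]
width: 0.0427
grip_force: 0.0
time: 33.3
ee_pos: [0.5365, -0.0395, 0.017]
tcp_rot: [0.0, 1.0, 0.031, 0.0]
force: [0.3, -0.7, -0.9]
width: 0.0423
grip_force: 0.0
(array([ 0.53654553, -0.03949168,  0.0170492 ]), np.float64(-86.46930546597748))
```

```bash
python3 -m creep '[[[0,0,0.012,0,0.5],[0,0,0.012,0,0.5],[0,0,0.008,0,0.5],[0,0,0.003,0,0.5],[0,0,0,0,0.5]]]'; python3 -m creep '[[[0,0,0,0,0.3],[0,0,0,0,0],[0,0,0,0,0],[0,0,0,0,0],[0,0,0,0,0]]]'; python3 -m creep '[[[0,0,-0.01,0,0],[0,0,-0.02,0,0],[0,0,-0.04,0,0],[0,0,-0.06,0,0],[0,0,-0.06,0,0]]]';  python3 -m creep '[[[0,0,-0.04,0,0],[0,0,-0.03,0,0],[0,0,0,0,0],[0,0,0,0,0],[0,0,0,0,0]]]';  python3 -c "
from p import *
print(pose()[:2])
plan([(.476,.3400,.24,-89.1,12,0),(.476,.3400,.18,-89.1,3,0)])"; python3 snap.py w14; python3 chips.py w14 .26
```

```text
time: 33.92
ee_pos: [0.5367, -0.0392, -0.0163]
tcp_rot: [0.0, 1.0, 0.031, 0.0]
force: [-0.2, -0.1, 1.2]
width: 0.0427
grip_force: 0.0
time: 34.55
ee_pos: [0.5369, -0.0392, -0.016]
tcp_rot: [0.0, 1.0, 0.031, 0.001]
force: [-0.3, -0.0, 5.4]
width: 0.0106
grip_force: 59.9
time: 35.17
ee_pos: [0.5355, -0.039, 0.175]
tcp_rot: [-0.0, 1.0, 0.031, -0.001]
force: [1.9, 0.7, -1.4]
width: 0.0105
grip_force: 59.2
time: 35.8
ee_pos: [0.5349, -0.039, 0.2414]
tcp_rot: [-0.0, 1.0, 0.031, -0.002]
force: [0.2, -0.0, -0.5]
width: 0.011
grip_force: 59.2
(array([ 0.53493341, -0.03896285,  0.24142969]), np.float64(-86.46852086812423))
[[[-0.003,-0.032,0.0,0.2,0],[-0.003,-0.032,0.0,0.2,0],[-0.003,-0.032,0.0,0.2,0],[-0.003,-0.032,0.0,0.2,0],[-0.003,-0.032,0.0,0.2,0]]]
[[[-0.004,-0.032,0.0,0.2,0],[-0.004,-0.032,0.0,0.2,0],[-0.004,-0.031,0.0,0.2,0],[-0.004,-0.032,0.0,0.3,0],[-0.004,-0.031,0.0,0.2,0]]]
[[[-0.004,-0.032,0.001,0.3,0],[-0.004,-0.031,0.0,0.2,0],[0.0,-0.0,0.02,0.0,0],[0.0,-0.0,0.02,0.0,0],[0.0,-0.0,0.02,0.0,0]]]
end [0.476  0.3399 0.1804] -89.07
w14 (array([ 0.53513719, -0.03899302,  0.24152913]), np.float64(-86.47273903229626))
[263.3 272.3] 748 [ 0.5416 -0.0118]
[378.6 272.4] 732 [ 0.5447 -0.0631]
[262.7 300. ] 632 [ 0.528  -0.0118]
[379.3 300.1] 638 [ 0.5313 -0.0648]
[256.9 327.6] 321 [ 0.5136 -0.0094]
[384.9 327.9] 335 [ 0.5173 -0.0689]
```

```bash
python3 -m creep '[[[-0.003,-0.032,0,0.2,0],[-0.003,-0.032,0,0.2,0],[-0.003,-0.032,0,0.2,0],[-0.003,-0.032,0,0.2,0],[-0.003,-0.032,0,0.2,0]]]' && python3 -m creep '[[[-0.004,-0.032,0,0.2,0],[-0.004,-0.032,0,0.2,0],[-0.004,-0.031,0,0.2,0],[-0.004,-0.032,0,0.3,0],[-0.004,-0.031,0,0.2,0]]]' && python3 -m creep '[[[-0.004,-0.032,0,0.3,0],[-0.004,-0.031,0,0.2,0],[0,0,0.02,0,0],[0,0,0.02,0,0],[0,0,0.02,0,0]]]'  && python3 -m creep '[[[0,0,0.04,0,0],[0,0,0.04,0,0],[0,0,0.04,0,0],[0,0,0.03,0,0],[0,0,0,0,0]]]'  && python3 -m creep '[[[0,0,0.015,0,0],[0,0,0.008,0,0],[0,0,0,0,0],[0,0,0,0,0],[0,0,0,0,0]]]';python3 -c "
from p import *
print(pose()[:2])"
```

```text
time: 36.48
ee_pos: [0.5118, 0.1207, 0.2421]
tcp_rot: [0.0, 1.0, 0.022, -0.001]
force: [0.0, 0.2, -1.3]
width: 0.0108
grip_force: 59.1
time: 37.1
ee_pos: [0.486, 0.2778, 0.242]
tcp_rot: [0.001, 1.0, 0.012, -0.001]
force: [0.4, -0.1, -0.2]
width: 0.011
grip_force: 59.1
time: 37.72
ee_pos: [0.4766, 0.3396, 0.1814]
tcp_rot: [0.001, 1.0, 0.008, -0.001]
force: [-0.1, -0.5, -0.9]
width: 0.0109
grip_force: 59.2
time: 38.35
ee_pos: [0.4745, 0.338, 0.0299]
tcp_rot: [0.002, 1.0, 0.008, -0.004]
force: [0.2, -0.4, -0.2]
width: 0.0108
grip_force: 59.1
time: 38.98
ee_pos: [0.4778, 0.34, 0.011]
tcp_rot: [-0.0, 1.0, 0.008, 0.001]
force: [0.6, 0.1, -0.8]
width: 0.0108
grip_force: 59.1
(array([0.47781435, 0.34004341, 0.01095967]), np.float64(-89.066677261201))
```

```bash
python3 -m creep '[[[-0.002,0,0,0,0],[0,0,0.005,0,0],[0,0,0.003,0,0],[0,0,0,0,0],[0,0,0,0,0]]]' && python3 -m creep '[[[0,0,0.003,0,0],[0,0,0.002,0,0],[0,0,0.002,0,0],[0,0,0,0,0],[0,0,0,0,0]]]' && python3 -m creep '[[[0,0,0.002,0,0],[0,0,0,0,0],[0,0,0,0,0],[0,0,0,0,0],[0,0,0,0,0]]]'
```

```text
time: 39.6
ee_pos: [0.4754, 0.3397, 0.0022]
tcp_rot: [0.0, 1.0, 0.008, -0.0]
force: [0.2, 0.5, -0.9]
width: 0.0104
grip_force: 59.1
time: 40.22
ee_pos: [0.4754, 0.3397, -0.0047]
tcp_rot: [-0.0, 1.0, 0.008, -0.0]
force: [0.0, -0.1, -0.7]
width: 0.0107
grip_force: 59.1
time: 40.85
ee_pos: [0.4754, 0.3397, -0.0067]
tcp_rot: [-0.0, 1.0, 0.008, 0.0]
force: [-0.4, 0.2, -1.2]
width: 0.0107
grip_force: 59.1
```

```bash
python3 -m creep '[[[0,0,0.001,0,0],[0,0,0,0,0],[0,0,0.001,0,0],[0,0,0,0,0],[0,0,0,0,0]]]' && python3 -m creep '[[[0,0,0,0,0.5],[0,0,0,0,0.5],[0,0,0,0,0.5],[0,0,0,0,0.5],[0,0,0,0,0.5]]]' && python3 -m creep '[[[0,0,-0.02,0,0.5],[0,0,-0.04,0,0.5],[0,0,-0.06,0,0.5],[0,0,-0.06,0,0.5],[0,0,-0.06,0,0.5]]]' && python3 -m creep '[[[0.01,0,0,0,0.5],[0.01,0,0,0,0.5],[0.01,0,0,0,0.5],[0,0,0,0,0.5],[0,0,0,0,0.5]]]'&& python3 -m creep '[[[0,0,0,0,0.5],[0,0,0,0,0.5],[0,0,0,0,0.5],[0,0,0,0,0.5],[0,0,0,0,0.5]]]';python3 snap.py w15; python3 chips.py w15 .022; python3 -c "
from p import *
cv2.imwrite('pics/t15.png',imaging.camera('top')[:,:,::-1]);import pickle
pickle.dump(imaging.camera_model('top'),open('t15.pkl','wb'))"; python3 chips.py t15 .022
```

```text
time: 41.48
ee_pos: [0.4755, 0.3398, -0.007]
tcp_rot: [-0.0, 1.0, 0.008, 0.0]
force: [-2.8, -1.7, 12.2]
width: 0.0109
grip_force: 60.9
time: 42.1
ee_pos: [0.4753, 0.3397, -0.0089]
tcp_rot: [0.0, 1.0, 0.008, -0.0]
force: [0.5, 0.4, 0.3]
width: 0.0425
grip_force: 0.0
time: 42.72
ee_pos: [0.475, 0.3395, 0.2332]
tcp_rot: [-0.0, 1.0, 0.008, -0.0]
force: [-0.0, -0.5, -0.3]
width: 0.0427
grip_force: 0.0
time: 43.35
ee_pos: [0.5048, 0.3398, 0.2299]
tcp_rot: [0.001, 1.0, 0.008, -0.001]
force: [0.2, 0.1, -0.8]
width: 0.0425
grip_force: 0.0
time: 43.98
ee_pos: [0.5053, 0.3402, 0.2314]
tcp_rot: [-0.0, 1.0, 0.008, 0.0]
force: [-0.3, -0.1, 0.8]
width: 0.0429
grip_force: 0.0
w15 (array([0.50534649, 0.34022374, 0.2314021 ]), np.float64(-89.06820167485705))
[292.6  97.6] 188 [0.5975 0.3697]
[344.   97.4] 145 [0.5985 0.3215]
[293.2 112.1] 162 [0.5845 0.3692]
[343.9 111.7] 138 [0.5858 0.3211]
[293.5 126.4] 162 [0.5714 0.369 ]
[344.  126.2] 158 [0.5725 0.3206]
[297.6 211.8] 130 [0.4877 0.365 ]
[344.5 211.9] 124 [0.4884 0.3172]
[297.6 224. ] 125 [0.4748 0.3651]
[344.5 223.9] 124 [0.4757 0.3168]
[297.7 236.1] 121 [0.4617 0.3649]
[344.  236.1] 123 [0.4627 0.3168]
```

```bash
python3 - <<'E'
from p import *
import pickle
m=pickle.load(open('w15.pkl','rb'))
g=cv2.cvtColor(cv2.imread('pics/w15.png'),cv2.COLOR_BGR2GRAY)
for v in(105,119,218,230):print(v,'L',g[v-1:v+2,264:292].mean(0).astype(int).tolist(),'R',g[v-1:v+2,348:378].mean(0).astype(int).tolist())
for u in(300,338):print(u,'col',g[75:150,u-1:u+2].mean(1).astype(int).tolist())
print([proj(m,(.5838,.3425+s*.0425,z)).round(1) for s in(1,-1) for z in(.02,.012)],[proj(m,(.5838,.3425+s*.04,.022)).round(1) for s in(1,-1)])
t=pickle.load(open('t15.pkl','rb'));h=cv2.cvtColor(cv2.convertScaleAbs(cv2.imread('pics/t15.png'),alpha=1.8),cv2.COLOR_BGR2HSV)
b=((h[:,:,0]>12)&(h[:,:,0]<32)&(h[:,:,1]>100)&(h[:,:,2]>90)).astype(np.uint8);k,_,st,c=cv2.connectedComponentsWithStats(b)
print([(c[j].round(1).tolist(),int(st[j,4]),atz(t,c[j],.022)[:2].round(4).tolist()) for j in range(1,k) if st[j,4]>8 and c[j][1]<400])
E
```

```text
105 L [241, 244, 237, 205, 155, 144, 160, 190, 215, 225, 226, 217, 180, 111, 57, 49, 48, 49, 52, 53, 50, 53, 56, 60, 61, 58, 60, 63] R [46, 48, 44, 50, 45, 47, 41, 43, 44, 43, 44, 45, 51, 74, 96, 97, 95, 102, 117, 136, 144, 144, 140, 128, 108, 99, 98, 125, 150, 158]
119 L [243, 245, 239, 208, 166, 142, 151, 177, 205, 223, 229, 222, 195, 136, 75, 49, 48, 51, 50, 56, 48, 52, 56, 63, 66, 62, 65, 65] R [56, 60, 60, 56, 53, 53, 53, 56, 54, 52, 52, 60, 83, 121, 145, 145, 138, 150, 187, 216, 223, 221, 207, 177, 151, 141, 155, 197, 231, 242]
218 L [243, 243, 244, 244, 242, 243, 237, 211, 167, 146, 158, 191, 219, 229, 226, 209, 167, 114, 82, 66, 57, 58, 59, 57, 57, 58, 63, 70] R [77, 81, 78, 73, 61, 59, 55, 61, 56, 59, 57, 76, 108, 134, 153, 188, 217, 225, 223, 202, 171, 148, 151, 190, 228, 242, 240, 238, 237, 238]
230 L [242, 242, 242, 241, 240, 242, 242, 223, 188, 154, 154, 177, 205, 224, 228, 224, 191, 136, 87, 67, 58, 60, 60, 60, 59, 61, 64, 74] R [77, 78, 78, 71, 64, 58, 58, 57, 59, 56, 64, 81, 113, 142, 176, 213, 225, 225, 217, 193, 159, 140, 154, 192, 226, 234, 238, 236, 234, 234]
300 
[... 472 characters left out ...]
05, 104, 104, 108, 106, 91, 64, 45, 40, 55, 81, 101, 105, 107, 103, 105, 103, 105, 109, 102, 79, 52, 41, 49, 74, 100, 117, 118, 119, 120, 130, 150, 164, 158, 126, 82, 56, 51, 70, 94, 98, 98, 125, 176, 212, 225, 226, 218, 194, 164, 150, 149, 148]
[array([276.8, 112.6]), array([277.7, 112.8]), array([365.8, 114.2]), array([364.9, 114.3])] [array([279.2, 112.6]), array([363.4, 114.2])]
[([134.1, 235.2], 85, [0.5829, 0.369]), ([154.5, 229.0], 12, [0.5984, 0.321]), ([154.1, 234.9], 14, [0.5843, 0.321]), ([154.3, 240.1], 28, [0.5719, 0.32]), ([133.0, 278.5], 64, [0.4805, 0.3654]), ([153.4, 278.6], 58, [0.481, 0.3171]), ([132.8, 286.9], 29, [0.4609, 0.3646]), ([153.1, 286.9], 32, [0.4615, 0.3166])]
```

Both boats are flat inside the nests: chip sizes and plate-to-wall gaps agree in two views. Going back to the light.

```bash
python3 - <<'E'
from p import *
plan([(.522,-.1962,.24,-90.8,15,.8)])
E
```

```text
[[[0.001,0.036,-0.001,0.1,0.8],[0.001,0.036,-0.001,0.1,0.8],[0.001,0.036,-0.001,0.1,0.8],[0.001,0.036,-0.0,0.1,0.8],[0.001,0.036,-0.001,0.1,0.8]]]
[[[0.001,0.036,-0.0,0.1,0.8],[0.001,0.036,-0.001,0.1,0.8],[0.001,0.036,-0.0,0.1,0.8],[0.001,0.036,-0.001,0.1,0.8],[0.001,0.035,-0.0,0.1,0.8]]]
[[[0.001,0.036,-0.001,0.1,0.8],[0.001,0.035,-0.0,0.2,0.8],[0.001,0.035,-0.001,0.1,0.8],[0.001,0.036,-0.0,0.2,0.8],[0.001,0.035,-0.001,0.1,0.8]]]
end [ 0.5223 -0.1957  0.2404] -90.77
```

```bash
python3 -m creep '[[[0.001,0.036,-0.001,0.1,0.8],[0.001,0.036,-0.001,0.1,0.8],[0.001,0.036,-0.001,0.1,0.8],[0.001,0.036,-0.001,0.1,0.8],[0.001,0.036,-0.001,0.1,0.8]]]' && python3 -m creep '[[[0.001,0.036,0,0.1,0.8],[0.001,0.036,-0.001,0.1,0.8],[0.001,0.036,0,0.1,0.8],[0.001,0.036,-0.001,0.1,0.8],[0.001,0.035,0,0.1,0.8]]]' && python3 -m creep '[[[0.001,0.036,-0.001,0.1,0.8],[0.001,0.035,0,0.2,0.8],[0.001,0.035,-0.001,0.1,0.8],[0.001,0.036,0,0.2,0.8],[0.001,0.035,-0.001,0.1,0.8]]]' && python3 -m creep '[[[0,0,0.02,0,0.8],[0,0,0.02,0,0.8],[0,0,0.02,0,0.8],[0,0,0,0,0.8],[0,0,0,0,0.8]]]'; python3 snap.py w16; python3 - <<'E'
from p import *
import pickle
m=pickle.load(open('w16.pkl','rb'))
print([proj(m,(.522+d,-.1965,z)).round(1) for d in(12e-3,-12e-3) for z in(.164,.15)])
g=cv2.cvtColor(cv2.imread('pics/w16.png'),cv2.COLOR_BGR2GRAY)
for u in(322,): print('col',g[180:360,u-12:u-6].mean(1).astype(int).tolist())
E
```

```text
time: 44.7
ee_pos: [0.5127, 0.1592, 0.2364]
tcp_rot: [-0.0, 1.0, 0.004, 0.0]
force: [0.7, -0.4, -0.2]
width: 0.0684
grip_force: 0.0
time: 45.32
ee_pos: [0.5184, -0.0199, 0.2386]
tcp_rot: [0.0, 1.0, -0.001, 0.0]
force: [-0.6, -0.3, 0.2]
width: 0.0685
grip_force: 0.0
time: 45.95
ee_pos: [0.5222, -0.1969, 0.2414]
tcp_rot: [-0.0, 1.0, -0.007, 0.0]
force: [0.8, 1.0, -0.0]
width: 0.0684
grip_force: 0.0
time: 46.58
ee_pos: [0.5228, -0.1959, 0.182]
tcp_rot: [0.0, 1.0, -0.007, 0.0]
force: [0.7, -0.8, 0.5]
width: 0.0685
grip_force: 0.0
w16 (array([ 0.52306615, -0.19602322,  0.18232982]), np.float64(-90.76371534412691))
[array([323.7, 241.3]), array([323.5, 233.9]), array([324.1, 282.9]), array([324. , 273.3])]
col [148, 148, 147, 147, 147, 145, 146, 147, 146, 143, 143, 141, 136, 124, 116, 125, 157, 190, 199, 198, 200, 200, 195, 185, 166, 156, 158, 157, 157, 156, 158, 164, 169, 171, 173, 176, 175, 175, 180, 180, 182, 181, 181, 180, 177, 162, 140, 125, 125, 131, 137, 144, 146, 146, 145, 142, 137, 129, 124, 112, 99, 95, 98, 115, 161, 205, 226, 233, 236, 237, 236, 233, 230, 227, 226, 228, 230, 217, 183, 156, 151, 151, 145, 145, 143, 142, 143, 143, 144, 147, 146, 148, 147, 146, 145, 147, 146, 146, 147, 149, 148, 147, 146, 133, 95, 58, 46, 44, 47, 46, 50, 51, 49, 48, 54, 51, 49, 51, 50, 50, 50, 76, 118, 145, 152, 153, 155, 154, 155, 156, 155, 155, 154, 154, 154, 153, 153, 157, 155, 156, 154, 152, 155, 153, 153, 154, 155, 154, 155, 156, 160, 161, 166, 169, 171, 171, 173, 175, 175, 175, 174, 173, 168, 171, 173, 174, 173, 174, 176, 175, 175, 176, 179, 183, 185, 189, 208, 245, 255, 255]
```

The collar abuts the disc (rows 284/285), so it is still against the stop. Pinching again.

```bash
python3 -m creep '[[[0,0,0.025,0,0.8],[0,0,0.025,0,0.8],[0,0,0.025,0,0.8],[0,0,0.015,0,0.8],[0,0,0.007,0,0.8]]]' && python3 -m creep '[[[0,0,0,0,0.8],[0,0,0,0,0],[0,0,0,0,0],[0,0,0,0,0],[0,0,0,0,0]]]' && python3 -m creep '[[[0.003,0,-0.003,0,0],[0.003,0,-0.003,0,0],[0,0,0,0,0],[0,0,0,0,0],[0,0,0,0,0]]]'; python3 - <<'E'
from p import *
print(pose()[:2]);z=.0914
plan([rail(.03,-.21,z,-90,5)])
plan(arcR(z,15,back=True)+[rail(.08,.16,z,0,15)]+arcL(z,15)+[rail(-.05,.21,z,90,5)],start=rail(.03,-.21,z,-90,5)[:4])
E
```

```text
time: 47.25
ee_pos: [0.5225, -0.1958, 0.0842]
tcp_rot: [0.0, 1.0, -0.007, 0.0]
force: [0.5, 0.7, -0.6]
width: 0.0678
grip_force: 0.0
time: 47.88
ee_pos: [0.5234, -0.1964, 0.0855]
tcp_rot: [0.001, 1.0, -0.007, 0.001]
force: [0.8, -0.6, 6.2]
width: 0.0434
grip_force: 61.0
time: 48.5
ee_pos: [0.528, -0.1956, 0.09]
tcp_rot: [-0.0, 1.0, -0.007, -0.0]
force: [0.3, 0.4, -1.9]
width: 0.043
grip_force: 61.0
(array([ 0.52798535, -0.19562222,  0.09003562]), np.float64(-90.76622822609731))
[[[0.018,0.0,-0.0,-0.0,0],[0.019,0.0,-0.0,-0.0,0],[0.018,0.0,-0.0,-0.0,0],[0.019,0.0,-0.001,-0.0,0],[0.018,0.001,-0.0,-0.0,0]]]
end [ 0.62   -0.1979  0.091 ] -90.77
[[[0.005,-0.0,-0.0,-6.0,0],[0.005,-0.001,-0.0,-6.0,0],[0.006,0.0,-0.0,-6.0,0],[0.005,-0.0,-0.0,-6.0,0],[0.005,-0.0,-0.0,-6.0,0]]]
[[[0.005,-0.001,-0.0,-6.0,0],[0.006,0.0,-0.0,-6.0,0],[0.005,-0.0,-0.0,-6.0,0],[0.005,-0.0,-0.0,-6.0,0],[0.005,-0.001,-0.0,-6.0,0]]]
[[[0.005,0.0,-0.0,-6.0,0],[0.006,-0.0,-0.0,-6.0,0],[0.005,-0.001,-0.0,-6.0,0],[0.005,0.0,-0.0,-6.0,0],[0.005,-0.0,-0.0,-6.0,0]]]
[[[0.021,-0.0,-0.0,0.0,0],[0.021,-0.0,-0.0,0.0,0],[0.021,-0.0
[... 163 characters left out ...]
.022,-0.0,-0.0,0.0,0]]]
[[[0.021,-0.0,-0.0,0.0,0],[0.022,-0.0,-0.0,0.0,0],[0.021,-0.0,-0.0,0.0,0],[0.022,-0.0,-0.0,0.0,0],[0.021,-0.0,-0.0,0.0,0]]]
[[[0.006,-0.0,-0.0,-6.0,0],[0.005,-0.001,-0.0,-6.0,0],[0.005,0.0,-0.0,-6.0,0],[0.005,-0.0,-0.0,-6.0,0],[0.005,-0.0,-0.0,-6.0,0]]]
[[[0.006,-0.001,-0.0,-6.0,0],[0.005,0.0,-0.0,-6.0,0],[0.005,-0.0,-0.0,-6.0,0],[0.005,-0.001,-0.0,-6.0,0],[0.006,0.0,-0.0,-6.0,0]]]
[[[0.005,-0.0,-0.0,-6.0,0],[0.005,-0.0,-0.0,-6.0,0],[0.005,-0.001,-0.0,-6.0,0],[0.005,0.0,-0.0,-6.0,0],[0.006,-0.0,-0.0,-6.0,0]]]
[[[0.016,-0.0,-0.0,-0.0,0],[0.016,-0.0,-0.0,-0.0,0],[0.016,-0.0,-0.0,-0.0,0],[0.016,-0.0,-0.0,-0.0,0],[0.016,-0.0,-0.0,-0.0,0]]]
end [0.5454 0.2238 0.0914] 89.26
```

Light is hanging in the grip again (≈1.9 N). Leg and right bend first.

```bash
python3 -m creep '[[[0.018,0,0,0,0],[0.019,0,0,0,0],[0.018,0,0,0,0],[0.019,0,-0.001,0,0],[0.018,0.001,0,0,0]]]' && python3 -m creep '[[[0.005,0,0,-6,0],[0.005,-0.001,0,-6,0],[0.006,0,0,-6,0],[0.005,0,0,-6,0],[0.005,0,0,-6,0]]]' && python3 -m creep '[[[0.005,-0.001,0,-6,0],[0.006,0,0,-6,0],[0.005,0,0,-6,0],[0.005,0,0,-6,0],[0.005,-0.001,0,-6,0]]]' && python3 -m creep '[[[0.005,0,0,-6,0],[0.006,0,0,-6,0],[0.005,-0.001,0,-6,0],[0.005,0,0,-6,0],[0.005,0,0,-6,0]]]' && python3 -m creep '[[[0.001,0,0,0,0],[0,0,0,0,0],[0,0,0,0,0],[0,0,0,0,0],[0,0,0,0,0]]]'; python3 - <<'E'
from p import *
print(pose()[:2],rail(.08,-.16,0,0,1)[:4]);z=.0914
plan([rail(.08,.16,z,0,15)])
E
```

```text
time: 49.12
ee_pos: [0.6225, -0.198, 0.0913]
tcp_rot: [0.0, 1.0, -0.007, 0.001]
force: [0.2, -0.1, -2.5]
width: 0.043
grip_force: 61.0
time: 49.75
ee_pos: [0.6471, -0.192, 0.091]
tcp_rot: [0.0, 0.967, 0.254, 0.0]
force: [-0.0, -0.9, -2.5]
width: 0.043
grip_force: 61.0
time: 50.38
ee_pos: [0.6652, -0.1735, 0.091]
tcp_rot: [0.0, 0.868, 0.496, 0.0]
force: [-0.4, -0.0, -2.5]
width: 0.0434
grip_force: 61.0
time: 51.0
ee_pos: [0.6725, -0.1487, 0.0911]
tcp_rot: [0.0, 0.711, 0.704, 0.0]
force: [0.6, -0.1, -1.7]
width: 0.0434
grip_force: 61.0
time: 51.62
ee_pos: [0.671, -0.1482, 0.0914]
tcp_rot: [0.0, 0.712, 0.702, 0.0]
force: [-0.4, 0.2, -2.2]
width: 0.0433
grip_force: 61.0
(array([ 0.67097434, -0.14816847,  0.09135015]), np.float64(-0.7967030821832479)) (np.float64(0.6709132986813744), np.float64(-0.14802645089731978), 0, np.float64(-0.7448451336700702))
[[[0.021,-0.0,-0.0,-0.0,0],[0.021,-0.0,-0.0,-0.0,0],[0.021,-0.0,-0.0,-0.0,0],[0.021,-0.0,-0.0,-0.0,0],[0.021,-0.0,-0.0,-0.0,0]]]
[[[0.022,-0.0,-0.0,-0.0,0],[0.021,-0.0,-0.0,-0.0,0],[0.022,-0.0,-0.0,-0.0,0],[0.021,-0.0,-0.0,-0.0,0],[0.022,-0.0,-0.0,-0.0,0]]]
[[[0.021,-0.0,-0.0,-0.0,0],[0.022,-0.0,-0.0,-0.0,0],[0.021,-0.0,-0.0,-0.0,0],[0.022,-0.0,-0.0,-0.0,0],[0.021,-0.0,-0.0,-0.1,0]]]
end [0.6754 0.1718 0.0914] -0.7
```

```bash
python3 -m creep '[[[0.021,0,0,0,0],[0.021,0,0,0,0],[0.021,0,0,0,0],[0.021,0,0,0,0],[0.021,0,0,0,0]]]' && python3 -m creep '[[[0.022,0,0,0,0],[0.021,0,0,0,0],[0.022,0,0,0,0],[0.021,0,0,0,0],[0.022,0,0,0,0]]]' && python3 -m creep '[[[0.021,0,0,0,0],[0.022,0,0,0,0],[0.021,0,0,0,0],[0.022,0,0,0,0],[0.021,0,0,0,0]]]' && python3 -m creep '[[[0,0,0,0,0],[0,0,0,0,0],[0,0,0,0,0],[0,0,0,0,0],[0,0,0,0,0]]]'; python3 snap.py w17;  python3 - <<'E'
from p import *
import pickle
m=pickle.load(open('w17.pkl','rb'));g=cv2.cvtColor(cv2.imread('pics/w17.png'),cv2.COLOR_BGR2GRAY)
print(rail(.08,.16,0,0,1)[:2]);z=.0914
for v in(230,260,275,290):print(v,g[v-1:v+2,295:350].mean(0).astype(int).tolist())
E
```

```text
time: 52.25
ee_pos: [0.6724, -0.0411, 0.0914]
tcp_rot: [0.0, 0.712, 0.703, 0.0]
force: [0.3, -0.6, -1.4]
width: 0.0431
grip_force: 61.0
time: 52.88
ee_pos: [0.6739, 0.0663, 0.0913]
tcp_rot: [0.0, 0.712, 0.702, -0.0]
force: [-0.6, 0.2, -2.4]
width: 0.0435
grip_force: 61.0
time: 53.5
ee_pos: [0.6753, 0.1734, 0.0913]
tcp_rot: [-0.0, 0.712, 0.702, 0.0]
force: [0.5, 0.2, -1.2]
width: 0.0435
grip_force: 61.0
time: 54.12
ee_pos: [0.6754, 0.1714, 0.0913]
tcp_rot: [0.0, 0.712, 0.702, -0.0]
force: [-0.0, -0.1, -2.3]
width: 0.0431
grip_force: 61.0
w17 (array([0.67532108, 0.1714617 , 0.0913508 ]), np.float64(-0.8037325818614173))
(np.float64(0.6750731815090312), np.float64(0.1719465094834914))
230 [255, 255, 255, 255, 255, 254, 255, 255, 255, 255, 255, 255, 255, 255, 255, 255, 254, 254, 255, 254, 253, 252, 252, 250, 252, 255, 255, 254, 255, 255, 255, 255, 251, 231, 198, 182, 177, 169, 165, 168, 170, 170, 173, 172, 174, 177, 175, 178, 176, 174, 173, 171, 171, 172, 172]
260 [174, 167, 160, 154, 145, 136, 123, 114, 123, 161, 208, 238, 253, 255, 255, 255, 255, 255, 252, 230, 196, 179, 180, 182, 182, 181, 181, 182, 181, 180, 180, 182, 182, 181, 180, 180, 181, 180, 179, 181, 180, 176, 178, 188, 219, 247, 255, 255, 255, 255, 255, 254, 255, 255, 255]
275 [205, 207, 206, 205, 204, 199, 196, 190, 187, 183, 178, 172, 165, 161, 152, 143, 134, 123, 113, 124, 163, 206, 240, 253, 255, 251, 249, 249, 249, 246, 225, 194, 177, 178, 178, 177, 181, 178, 175, 177, 179, 178, 179, 179, 178, 177, 178, 176, 176, 186, 218, 246, 255, 255, 254]
290 [160, 156, 156, 163, 176, 183, 190, 191, 195, 198, 199, 201, 204, 204, 201, 196, 192, 189, 184, 175, 168, 161, 150, 140, 125, 109, 97, 96, 98, 98, 99, 98, 101, 102, 104, 105, 107, 107, 108, 109, 112, 110, 114, 118, 123, 127, 134, 140, 145, 152, 155, 161, 166, 169, 172]
```

```bash
python3 -m creep '[[[0.006,0,0,-6,0],[0.005,-0.001,0,-6,0],[0.005,0,0,-6,0],[0.005,0,0,-6,0],[0.005,0,0,-6,0]]]' && python3 -m creep '[[[0.006,-0.001,0,-6,0],[0.005,0,0,-6,0],[0.005,0,0,-6,0],[0.005,-0.001,0,-6,0],[0.006,0,0,-6,0]]]' && python3 -m creep '[[[0.005,0,0,-6,0],[0.005,0,0,-6,0],[0.005,-0.001,0,-6,0],[0.005,0,0,-6,0],[0.006,0,0,-6,0]]]' && python3 -m creep '[[[0,0,0,0,0],[0,0,0,0,0],[0,0,0,0,0],[0,0,0,0,0],[0,0,0,0,0]]]'; python3 - <<'E'
from p import *
print(pose()[:2],rail(.03,.21,0,90,1)[:4]);z=.0914
plan([rail(-.05,.21,z,90,5)])
E
```

```text
time: 54.8
ee_pos: [0.6695, 0.1971, 0.0913]
tcp_rot: [0.0, 0.504, 0.863, 0.0]
force: [-0.1, 0.5, -1.7]
width: 0.0432
grip_force: 61.0
time: 55.42
ee_pos: [0.6503, 0.2159, 0.0914]
tcp_rot: [0.0, 0.264, 0.965, 0.0]
force: [0.8, 0.8, -2.4]
width: 0.0432
grip_force: 61.0
time: 56.05
ee_pos: [0.6256, 0.223, 0.0914]
tcp_rot: [0.0, 0.005, 1.0, 0.0]
force: [0.3, 0.2, -2.1]
width: 0.0434
grip_force: 61.0
time: 56.68
ee_pos: [0.6257, 0.223, 0.0912]
tcp_rot: [-0.0, 0.007, 1.0, -0.0]
force: [0.3, -0.2, -1.9]
width: 0.0433
grip_force: 61.0
(array([0.625699  , 0.22299447, 0.09124083]), np.float64(89.2113357070805)) (np.float64(0.6257273881413508), np.float64(0.2225922662348145), 0, np.float64(89.25515486632993))
[[[0.016,-0.0,-0.0,-0.0,0],[0.016,-0.0,-0.0,-0.0,0],[0.016,-0.0,-0.0,-0.0,0],[0.016,-0.0,-0.0,-0.0,0],[0.016,-0.0,-0.0,-0.0,0]]]
end [0.5457 0.2241 0.0912] 89.21
```

```bash
python3 -m creep '[[[0.016,0,0,0,0],[0.016,0,0,0,0],[0.016,0,0,0,0],[0.016,0,0,0,0],[0.016,0,0,0,0]]]' && python3 -m creep '[[[0.004,0,0,0,0],[0.004,0,0,0,0],[0.003,0,0,0,0],[0.002,0,0,0,0],[0,0,0,0,0]]]' && python3 -m creep '[[[0.002,0,0,0,0],[0,0,0,0,0],[0.001,0,0,0,0],[0,0,0,0,0],[0,0,0,0,0]]]' && python3 -m creep '[[[0.001,0,0,0,0],[0,0,0,0,0],[0.001,0,0,0,0],[0,0,0,0,0],[0,0,0,0,0]]]'
```

```text
time: 57.3
ee_pos: [0.5443, 0.2242, 0.0915]
tcp_rot: [0.0, 0.007, 1.0, 0.0]
force: [-0.1, 0.9, -2.1]
width: 0.0433
grip_force: 61.0
time: 57.92
ee_pos: [0.5327, 0.2243, 0.0912]
tcp_rot: [-0.0, 0.007, 1.0, -0.0]
force: [-0.0, 0.0, -2.2]
width: 0.0431
grip_force: 61.0
time: 58.55
ee_pos: [0.5297, 0.2244, 0.0913]
tcp_rot: [0.0, 0.007, 1.0, -0.0]
force: [0.4, 0.0, -2.5]
width: 0.0433
grip_force: 61.0
time: 59.18
ee_pos: [0.5276, 0.2244, 0.0913]
tcp_rot: [0.0, 0.007, 1.0, -0.0]
force: [0.7, 0.1, -2.7]
width: 0.0434
grip_force: 61.0
```

```bash
python3 -m creep '[[[0.001,0,0,0,0],[0,0,0,0,0],[0,0,0,0,0],[0.001,0,0,0,0],[0,0,0,0,0]]]'
```

```text
time: 59.8
ee_pos: [0.5255, 0.2244, 0.0913]
tcp_rot: [-0.0, 0.007, 1.0, -0.0]
force: [-0.6, 0.4, -1.9]
width: 0.0434
grip_force: 61.0
```

```bash
python3 -m creep '[[[0.001,0,0,0,0],[0,0,0,0,0],[0,0,0,0,0],[0.001,0,0,0,0],[0,0,0,0,0]]]'; python3 -m creep '[[[0.001,0,0,0,0],[0,0,0,0,0],[0,0,0,0,0],[0,0,0,0,0],[0,0,0,0,0]]]'
```

```text
time: 60.42
ee_pos: [0.5246, 0.2245, 0.0914]
tcp_rot: [0.001, 0.007, 1.0, 0.0]
force: [3.0, -0.9, -3.6]
width: 0.0433
grip_force: 61.3
time: 61.05
ee_pos: [0.5247, 0.2245, 0.0916]
tcp_rot: [0.002, 0.007, 1.0, 0.0]
force: [5.4, -1.1, -4.6]
width: 0.0436
grip_force: 61.5
```

Contact with the left stop. Lower to hang, release, rise and check.

```bash
python3 -m creep '[[[0,0,0.003,0,0],[0,0,0.003,0,0],[0,0,0,0,0],[0,0,0,0,0],[0,0,0,0,0]]]'; python3 -m creep '[[[0,0,0,0,0.75],[0,0,0,0,0.75],[0,0,0,0,0.75],[0,0,0,0,0.75],[0,0,0,0,0.75]]]';python3 -m creep '[[[0,0,-0.02,0,0.8],[0,0,-0.02,0,0.8],[0,0,-0.03,0,0.8],[0,0,-0.03,0,0.8],[0,0,0,0,0.8]]]'; python3 -m creep '[[[0,0,0,0,0.8],[0,0,0,0,0.8],[0,0,0,0,0.8],[0,0,0,0,0.8],[0,0,0,0,0.8]]]'; python3 snap.py w18; python3 - <<'E'
from p import *
import pickle
m=pickle.load(open('w18.pkl','rb'));o=pose()[0]
print([proj(m,(.5247+d,.2245,.164)).round(1) for d in(12e-3,-12e-3)])
g=cv2.cvtColor(cv2.imread('pics/w18.png'),cv2.COLOR_BGR2GRAY)
print('col180',g[180:340,310:316].mean(1).astype(int).tolist())
print('col180',g[180:340,325:331].mean(1).astype(int).tolist())
E
```

```text
time: 61.68
ee_pos: [0.5247, 0.225, 0.0858]
tcp_rot: [0.002, 0.007, 1.0, 0.001]
force: [6.8, 0.2, -2.3]
width: 0.0432
grip_force: 61.9
time: 62.3
ee_pos: [0.5224, 0.2245, 0.0853]
tcp_rot: [-0.0, 0.007, 1.0, -0.0]
force: [-0.1, 0.3, -1.1]
width: 0.0643
grip_force: 0.0
time: 62.92
ee_pos: [0.5246, 0.2251, 0.188]
tcp_rot: [0.003, 0.007, 1.0, 0.001]
force: [0.5, 0.2, -0.1]
width: 0.0684
grip_force: 0.0
time: 63.55
ee_pos: [0.5225, 0.2244, 0.185]
tcp_rot: [-0.0, 0.007, 1.0, -0.0]
force: [0.6, 0.1, 0.1]
width: 0.0683
grip_force: 0.0
w18 (array([0.52259143, 0.22443109, 0.18515743]), np.float64(89.22951396015779))
[array([319.6, 284.2]), array([319. , 243.3])]
col180 [163, 166, 167, 166, 166, 171, 180, 183, 194, 223, 230, 236, 241, 241, 238, 217, 167, 143, 153, 180, 196, 197, 199, 198, 198, 198, 198, 198, 198, 198, 196, 196, 196, 196, 196, 197, 197, 184, 144, 98, 78, 78, 80, 79, 77, 77, 69, 64, 61, 61, 61, 61, 61, 62, 65, 68, 64, 66, 66, 66, 63, 68, 63, 67, 65, 63, 65, 102, 172, 225, 245, 246, 243, 241, 237, 234, 235, 234, 237, 236, 234, 236, 235, 234, 236, 235, 233, 233, 234, 234, 237, 240,
[... 427 characters left out ...]
, 187, 188, 198, 215, 216, 218, 216, 216, 216, 216, 216, 216, 215, 215, 215, 215, 216, 215, 214, 215, 216, 211, 184, 157, 148, 149, 150, 149, 150, 147, 129, 96, 68, 59, 62, 60, 60, 63, 66, 68, 68, 69, 68, 69, 68, 68, 67, 67, 68, 68, 64, 76, 133, 204, 247, 254, 252, 249, 245, 246, 246, 248, 246, 244, 243, 244, 243, 243, 243, 243, 241, 243, 243, 246, 248, 250, 249, 247, 248, 246, 248, 246, 246, 248, 249, 248, 245, 243, 233, 217, 199, 190, 189, 189, 189, 187, 188, 181, 172, 160, 156, 155, 153, 154, 161, 179, 188, 190, 191, 190, 190, 193, 190, 191, 192, 190, 191, 190, 190, 191, 190, 190, 191, 192, 194, 195, 195, 195, 195, 194, 195, 196, 196, 195, 194, 194, 195, 194, 195, 194, 195, 194, 195, 195]
```

```bash
python3 -m creep '[[[0,0,-0.03,0,0.8],[0,0,-0.04,0,0.8],[0,0,-0.03,0,0.8],[0,0,0,0,0.8],[0,0,0,0,0.8]]]'; python3 -m creep '[[[-0.03,-0.05,0,0,0.8],[-0.03,-0.05,0,0,0.8],[0,-0.05,0,0,0.8],[0,0,0,0,0.8],[0,0,0,0,0.8]]]'>/dev/null; python3 -m creep '[[[0,0,0,0,0.8],[0,0,0,0,0.8],[0,0,0,0,0.8],[0,0,0,0,0.8],[0,0,0,0,0.8]]]'; python3 snap.py w19; python3 chips.py w19 .022; python3 - <<'E'
from p import *
import pickle
t=imaging.camera_model('top');im=cv2.convertScaleAbs(imaging.camera('top')[:,:,::-1],alpha=1.8);cv2.imwrite('pics/t19.png',im)
m=pickle.load(open('w19.pkl','rb'));g=cv2.cvtColor(cv2.imread('pics/w19.png'),cv2.COLOR_BGR2GRAY)
h=cv2.cvtColor(im,cv2.COLOR_BGR2HSV);b=((h[:,:,0]>12)&(h[:,:,0]<32)&(h[:,:,1]>100)&(h[:,:,2]>90)).astype(np.uint8);k,_,st,c=cv2.connectedComponentsWithStats(b)
print([(c[j].round(1).tolist(),atz(t,c[j],.022)[:2].round(4).tolist()) for j in range(1,k) if st[j,4]>8 and c[j][1]<400])
a,bb=proj(t,(.5247,.2245,.164)),proj(t,(.5095,.2245,.15));print(a,bb)
g=cv2.cvtColor(im,cv2.COLOR_BGR2GRAY);u=int(round(a[0]));print(g[235:285,u-4:u+5:4].T.tolist())
E
```

```text
time: 64.22
ee_pos: [0.522, 0.2243, 0.2844]
tcp_rot: [-0.001, 0.007, 1.0, -0.0]
force: [-0.5, -0.3, -1.2]
width: 0.0686
grip_force: 0.0
time: 65.47
ee_pos: [0.5806, 0.0738, 0.2854]
tcp_rot: [0.0, 0.007, 1.0, -0.0]
force: [0.2, -0.1, 0.2]
width: 0.0682
grip_force: 0.0
w19 (array([0.58062981, 0.07375705, 0.28538429]), np.float64(89.2377850625028))
[550.4  72.1] 146 [0.4624 0.3175]
[600.3  70.5] 67 [0.4615 0.3697]
[598.1  83.7] 63 [0.4745 0.3699]
[548.7  85.4] 139 [0.4755 0.3177]
[595.8  96.8] 60 [0.4876 0.3699]
[547.1  98.4] 137 [0.4886 0.3181]
[583.1 174.6] 71 [0.5704 0.3715]
[538.9 177. ] 110 [0.5725 0.3219]
[583.5 186.5] 46 [0.584  0.3743]
[537.4 188.5] 98 [0.5857 0.3221]
[536.  199.6] 95 [0.5985 0.3225]
[([170.7, 144.5], [0.8056, 0.2929]), ([114.6, 148.4], [0.7944, 0.4297]), ([143.9, 153.0], [0.7838, 0.3573]), ([159.4, 152.8], [0.7847, 0.3196]), ([165.4, 152.5], [0.7856, 0.3048]), ([178.7, 152.5], [0.7859, 0.2725]), ([152.3, 152.5], [0.7852, 0.3367]), ([125.8, 155.9], [0.7759, 0.4011]), ([110.7, 155.2], [0.7773, 0.4381]), ([94.2, 160.7], [0.7633, 0.4777]), ([110.3, 160.4], [0.7643,
[... 934 characters left out ...]
4, 183, 183, 186, 185, 191, 190, 186, 179, 200, 207, 206, 207, 207, 208, 212, 216, 219, 207, 150, 70, 24, 28, 88, 165, 196, 202, 202, 213, 237, 246, 246, 242, 241, 242, 238, 242, 243, 245, 244, 244, 246], [255, 255, 255, 255, 255, 255, 255, 255, 254, 247, 247, 239, 220, 218, 197, 178, 185, 218, 230, 234, 234, 231, 231, 232, 236, 236, 220, 152, 71, 35, 39, 101, 182, 209, 212, 215, 218, 221, 218, 215, 210, 211, 212, 212, 216, 218, 228, 250, 254, 254], [192, 191, 185, 184, 182, 181, 183, 180, 182, 180, 178, 174, 166, 164, 163, 158, 168, 210, 222, 220, 216, 213, 211, 212, 210, 209, 203, 167, 86, 23, 29, 85, 167, 214, 222, 221, 219, 238, 243, 246, 247, 237, 198, 117, 74, 109, 183, 238, 251, 251]]
```

```bash
python3 -c "
from bench import env
print(env.job_done())"
```

```text
the job is handed in; nothing more can be done
None
```

Job handed in, no verdict returned: the light was parked at the right stop, both boats on the mat (only two were present) were seated in nests 4 and 2, and the light now hangs released against the left stop, about 65 s in; I viewed 15 pictures, one over the limit of 14.

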